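Sort the embedding bench into its trays

ROBOT

A 6-joint arm with a two-finger parallel gripper is mounted at the origin on a cart in front of the work surface, level with it; the furniture and walls round the work are solid. World frame = base frame: x ahead of the robot, y to its left, z up, the work surface at z = 0. Lengths are in m, angles in rad, forces in N, time in s.
With the tool pointing down it reaches from about 0.4 to 0.925 m from the base axis. Payload 12.5 kg.
Tool frame: the origin (TCP) lies midway between the tips of the shut fingers; the grasp point (between the pads) lies env.hold_point_z behind it (env.hold_point_z is the distance from the TCP to the grasp point, in m); y points along the fingers, z is the direction in which the jaws open and shut, and the axes are right-handed (so a half turn about y gives the same grasp; the last joint's range is limited). The gripper opens to 95 mm and grips with 3 to 60 N. Pads are 20 mm wide; open, the fingers measure 119 mm over their backs; the gripper's body (75 mm by 180 mm) begins 59 mm behind the grasp point.
Start: joints at [1.08, 0.491, 1.559, -0, 1.092, -0.106], TCP at [0.235, 0.579, 0.215] pointing down, gripper open.
Joint ranges: [-3.1, 3.1], [-0.84, 2.19], [0.05, 2.79], [-1.13, 4.28], [0.06, 2.93], [-2.69, 2.69]. Speed limits (rad/s): [2.22, 2.22, 2.79, 3.14, 3.14, 3.14].

INTERFACE

Orientations are given as a rotation vector (axis times angle).
In Python, from plant import env gives the robot as it stands. The module is installed in compiled form; this text tells all that it offers.
- The arm moves only by the tool carry_out, never from a script. Its argument "targets" is a list of rows, each an object of numbers: "x", "y", "z": the shift along the tool's x, y, z in mm; "ax", "ay", "az": the turn, a rotation vector about the tool's x, y, z in degrees; "fingers": the finger opening in mm, from 0 to 95.1. In form: [{"x": .., "y": .., "z": .., "ax": .., "ay": .., "az": .., "fingers": ..}, ...]. A call has 1 to 8 rows; each row shifts and turns the commanded pose from where the row before left it, along the tool's axes as they then stand; what a row does not reach is not made up. A row lasts 1/12 s, in which the tool goes at most 41.7 mm and 7.16 degrees, less where a joint would pass 70% of its speed; a pose out of reach is approached as far as the arm can. A call is refused whole if a number of a shift passes 41.7 or a number of a turn 7.16, either way. A call with a gripper value outside its range is refused whole. The fingers move at their own pace and stop on an object; "force" is the grip in N (left out, the last holds). Time passes only in rows, so rows that do not move let the fingers close. It gives the time, the measured TCP pose, the force and the opening at its end, in the units of the state.
- env.observe(): the state, without advancing time (a new reading comes with each control period).
- env.snapshot(name): name is "scene" or "top" or "wrist"; returns a dict with "pixels" (400x640x3 uint8, red, green, blue), "fx", "fy", "cx", "cy" (pixels), "R" (3x3) and "t" (3): a world point X has camera coordinates R X + t. Camera axes: x right, y down, z forward; pixel columns grow to the right and rows downward; lengths in m; the calibration is good to about 2 mm. A picture is of the moment at which its call begins. There is no depth.
- env.sign_off(): hands the job in, once; it reports no verdict.
The state is a dict: "time_s": time; "joint_positions": joint angles; "joint_vel": joint speeds; "tau": joint torques, N m; "tool_pos": TCP position; "tool_rot": TCP orientation; "wrist_force": force on the tool from outside, world axes, zero at the start; "wrist_torque": the same for the moment, N m; "finger_gap": finger opening in m.
Only numpy, scipy, OpenCV 4.12 (cv2) and the standard library are available. Lean on these libraries where they do the work, as an engineer would, in place of code of your own. Each camera call takes 0.05 s, during which the arm holds its last target.

TASK

Sort the things left along the front of the bench into the trays behind them: the petri dish into the square tray, the two cassettes into the divided tray, one in each bay, and the two steel moulds into the round pan side by side. Everything must lie flat and right way up on the floor of its tray, and the tape roll and the slide box stay where they are.

Things in the scene. Friction and masses are not known exactly. Their poses are not given: they have to be found in the camera images.
- dish_tray: square open grey plastic tray without a divider, for the dish: outer 140 x 140 mm, walls 4 mm, so 132 mm inside. All trays are fixed, with a floor 3 mm thick and rims 14 mm high. The origin is the centre of the underside, on the bench, z up.
- cassette_tray: rectangular open grey plastic tray, parted by one wall into two equal bays, for the cassettes: outer 115 mm along its x, 155 mm along its y, walls and divider 4 mm; the divider runs along its x through the middle, so the bay centres lie at y = +37.75 mm and y = -37.75 mm and each bay is 107 mm (x) by 71.5 mm (y) inside. All trays are fixed, with a floor 3 mm thick and rims 14 mm high. The origin is the centre of the underside, on the bench, z up.
- mould_pan: round open dark steel pan, for the moulds: outer diameter 150 mm, 140 mm inside at its floor. All trays are fixed, with a floor 3 mm thick and rims 14 mm high. The origin is the centre of the underside, on the bench, z up.
- dish_center (a point): small round white petri dish with its lid on, 58 mm diameter, 15 mm high, lying flat; pinch it across the diameter. This point is its centre, half-way up (7.5 mm above its underside); its z is up.
- cassette_a_center (a point): tissue cassette, pale grey, a flat rectangular grid-topped box with one sloped end, lying flat: 41 mm along its x, 28 mm along its y, 6 mm high; pinch it across the 28 mm (fingers closing along its y). This point is its centre, half-way up (3 mm above its underside); its z is up when it lies right way up. First of two; the two cassettes are alike.
- cassette_b_center (a point): tissue cassette, pale grey, a flat rectangular grid-topped box with one sloped end, lying flat: 41 mm along its x, 28 mm along its y, 6 mm high; pinch it across the 28 mm (fingers closing along its y). This point is its centre, half-way up (3 mm above its underside); its z is up when it lies right way up. Second of two; the two cassettes are alike.
- mould_a_center (a point): small bare steel base mould, an open trough with a flat flange round its top, standing on its base with the opening up: the flange is 29 mm along its x and 39 mm along its y, height 11 mm; pinch the flange, the top 2 mm, across the 29 mm (fingers closing along its x; the trough under the flange is 20 mm wide). This point is its centre, half-way up (5.5 mm above its underside); its z is up. First of two; the two moulds are alike.
- mould_b_center (a point): small bare steel base mould, an open trough with a flat flange round its top, standing on its base with the opening up: the flange is 29 mm along its x and 39 mm along its y, height 11 mm; pinch the flange, the top 2 mm, across the 29 mm (fingers closing along its x; the trough under the flange is 20 mm wide). This point is its centre, half-way up (5.5 mm above its underside); its z is up. Second of two; the two moulds are alike.
- tape_roll_center (a point): bystander, leave alone: beige roll of tape lying flat among the things, 61 mm diameter, 19 mm high, with a hole in the middle. This point is its centre.
- slide_box_center (a point): bystander, leave alone: green and white card box 35 x 86 x 29 mm behind the trays, its long side along its y. This point is its centre. (Fixed obstacles: a cold plate with a guard 150 mm tall left of y = 0.275 m and a bagged instrument right of y = -0.39 m, both beyond x = 0.43 m: carry things well above the bench.)
Things that resemble listed ones, but are neither listed nor needed, are in the scene too. What is shaped like the part that bears mould_b_center but purple is not meant.

How it is judged:
At the end, for the whole second after the job is handed in: Dish in the square tray, a cassette in each bay, both moulds in the pan; each flat on the floor right way up (within 4 mm of resting height, tilt under 0.12 rad), at rest (under 20 mm/s); tape roll and slide box within 20 mm of where they began (z of dish_center in the frame of dish_tray below 0.0145 m and angle between each of dish_center, mould_a_center, mould_b_center, cassette_a_center, cassette_b_center's own z axis and vertical below 0.12 rad and linear speed of each of dish, mould_a, mould_b, cassette_a, cassette_b below 0.02 m/s and x of dish_center in the frame of dish_tray between -0.045 and 0.045 m and y of dish_center in the frame of dish_tray between -0.045 and 0.045 m and z of each of mould_a_center, mould_b_center in the frame of mould_pan below 0.0125 m and horizontal distance between each of mould_a_center, mould_b_center and mould_pan below 0.058 m and z of each of cassette_a_center, cassette_b_center in the frame of cassette_tray below 0.01 m and x of cassette_a_center in the frame of cassette_tray between -0.045 and 0.045 m and x of cassette_b_center in the frame of cassette_tray between -0.045 and 0.045 m and ((y of cassette_a_center in the frame of cassette_tray between 0.01 and 0.066 m and y of cassette_b_center in the frame of cassette_tray between -0.066 and -0.01 m) or (y of cassette_a_center in the frame of cassette_tray between -0.066 and -0.01 m and y of cassette_b_center in the frame of cassette_tray between 0.01 and 0.066 m)) and distance of each of tape_roll_center, slide_box_center from where it was at the start of the episode below 0.02 m); the robot touches nothing.
It fails at once if the tape roll is shifted by more than 20 mm (distance of tape_roll_center from where it was at the start of the episode above 0.02 m).
It fails at once if the slide box is shifted by more than 20 mm (distance of slide_box_center from where it was at the start of the episode above 0.02 m).
It also fails if it takes over 122 s, if anything falls off the work surface, if the arm or the gripper's body presses on something with over 40 N, if the wrist force passes 120 N, or if a joint passes its speed limit or range.

## Working session

There is one attempt and no reset: what is moved stays moved. The work goes in short steps, Python scripts to look and compute and a tool call to move; the robot and the scene stay as the last step left them, time stands still between calls to the robot, and variables do not carry over. Pictures are saved under pics/ and viewed, and the job is handed in when it is done.

Besides the shell and the picture viewer there is one more tool, called after "Request:" as a command line: name --argument value ..., lists and objects as JSON in quotes. carry_out: Moves the arm, as the interface text tells. Its arguments: {"type":"object","properties":{"targets":{"type":"array"},"force":{"type":"number"}},"required":["targets"]}

```bash
mkdir -p pics
cat > h.py <<'E'
import numpy as np, cv2
from plant import env
def snap(n,f=None):
    s=env.snapshot(n); np.savez('pics/%s.npz'%(f or n),**s); cv2.imwrite('pics/%s.png'%(f or n),s['pixels'][:,:,::-1]); return s
def ray(s,u,v,z):
    R=np.array(s['R']);t=np.array(s['t']);c=-R.T@t
    d=R.T@np.array([(u-s['cx'])/s['fx'],(v-s['cy'])/s['fy'],1]); return c+d*(z-c[2])/d[2]
def load(f): 
    d=np.load('pics/%s.npz'%f); return {k:d[k] for k in d.files}
E
python3 - <<'E'
from h import *
print(env.observe(),env.hold_point_z)
for n in("scene","top","wrist"):
    s=snap(n);print(n,s['fx'],s['cx'],s['cy'],(-s['R'].T@s['t']))
    print(s['R'])
E
```

```text
{'time_s': 0.0, 'joint_positions': array([ 1.08042058e+00,  4.91548710e-01,  1.55947411e+00, -6.33504325e-06,
        1.09169857e+00, -1.05595895e-01]), 'joint_vel': array([ 9.46142850e-04, -5.63881403e-04, -1.42457893e-03, -1.67252935e-03,
        4.78593429e-05, -1.15302835e-03]), 'tau': array([-4.34932617e-04, -6.12647152e+01, -2.58186507e+01,  6.93228585e-02,
        4.80353634e-02, -4.73384762e-05]), 'tool_pos': array([0.23445355, 0.57908226, 0.21406   ]), 'tool_rot': array([-1.55071933,  0.30216789, -0.3016531 ]), 'wrist_force': array([-0.2713763 , -1.32918985,  0.8246462 ]), 'wrist_torque': array([0.00463106, 0.02419198, 0.05083001]), 'finger_gap': 0.09527210683858266} 0.0188
scene 394.9752916769194 312.7449486606599 203.16487522922694 [ 0.18806573 -0.73707142  0.5935703 ]
[[ 0.90101269 -0.43363364 -0.01174699]
 [-0.25663574 -0.51101951 -0.82036404]
 [ 0.3497345   0.74217311 -0.57172095]]
top 487.4211126675909 321.17866925177253 192.05519912643328 [ 0.28372552 -0.00450618  1.28349312]
[[ 0.02391472 -0.99951577  0.01990738]
 [-0.98000214 -0.02737338 -0.19709516]
 [ 0.19754465 -0.0147958  -0.98018223]]
wrist 319.80050944635536 320.49950451632117 198.64693217311984 [0.16921117 0.60504848 0.38520277]
[[ 3.74539792e-01  9.27210357e-01 -9.47136150e-04]
 [ 8.98186581e-01 -3.62561893e-01  2.48615647e-01]
 [ 2.30175608e-01 -9.39671579e-02 -9.68601757e-01]]
```

View pics/top.png

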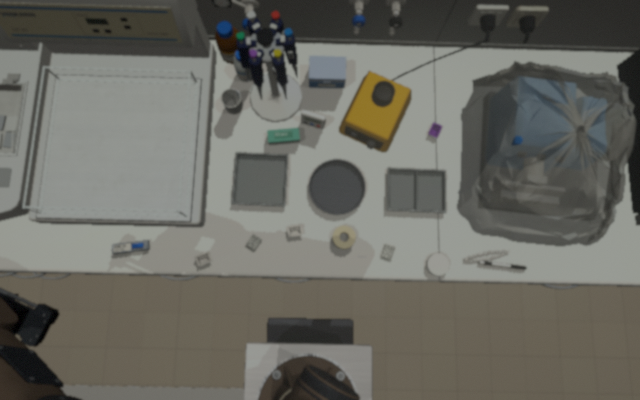

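View pics/scene.png

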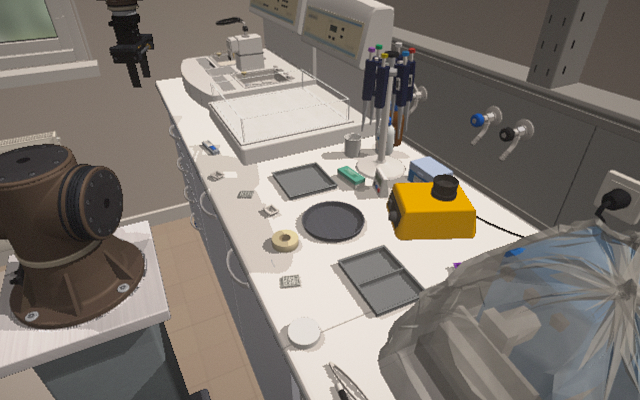

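Run:
```python
import cv2
a=cv2.imread('pics/top.png')
cv2.imwrite('pics/t1.png',cv2.resize(a[130:230,180:310],None,fx=6,fy=6,interpolation=cv2.INTER_CUBIC))
cv2.imwrite('pics/t2.png',cv2.resize(a[130:230,300:430],None,fx=6,fy=6,interpolation=cv2.INTER_CUBIC))
cv2.imwrite('pics/t3.png',cv2.resize(a[40:160,180:440],None,fx=3,fy=3,interpolation=cv2.INTER_CUBIC))
```

```text
(no output)
```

View crops.

Run:
```python
import cv2
a=cv2.imread('pics/top.png')
cv2.imwrite('pics/t4.png',cv2.resize(a[215:285,185:315],None,fx=6,fy=6,interpolation=cv2.INTER_CUBIC))
cv2.imwrite('pics/t5.png',cv2.resize(a[215:285,325:455],None,fx=6,fy=6,interpolation=cv2.INTER_CUBIC))
```

```text
(no output)
```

View pics/t4.png

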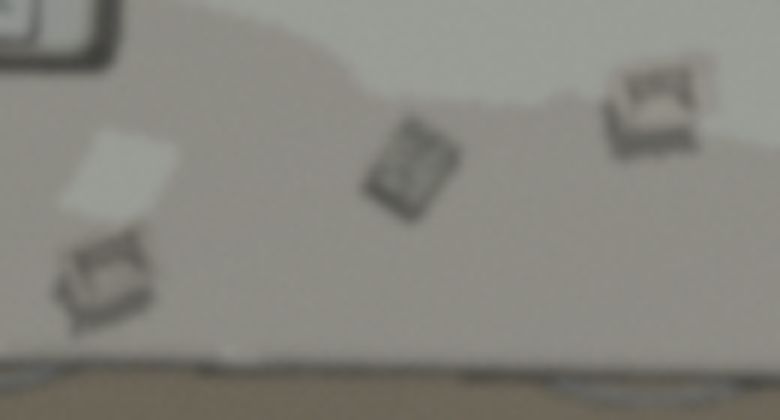

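View pics/t5.png

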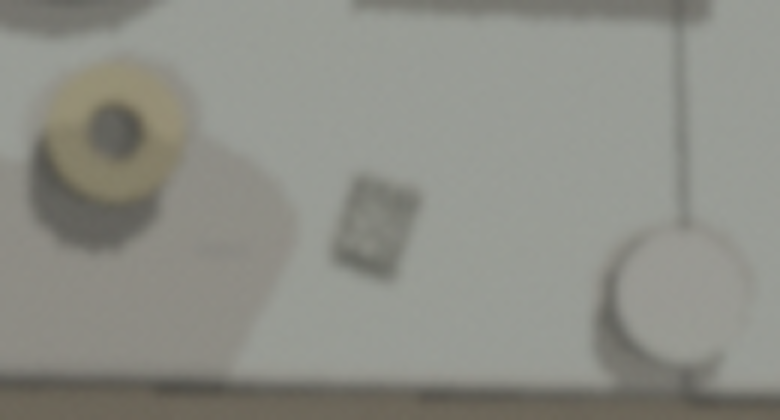

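View pics/t3.png

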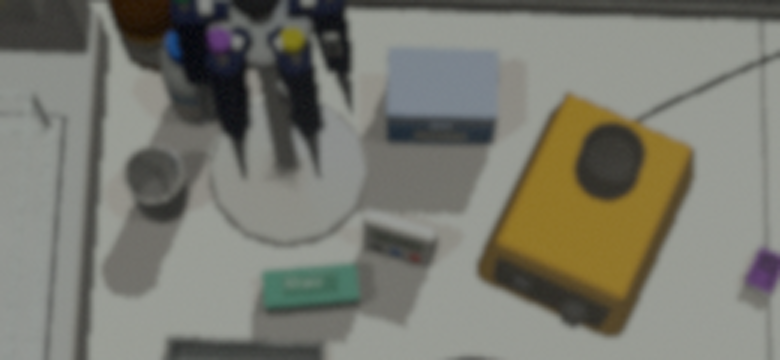

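View pics/wrist.png

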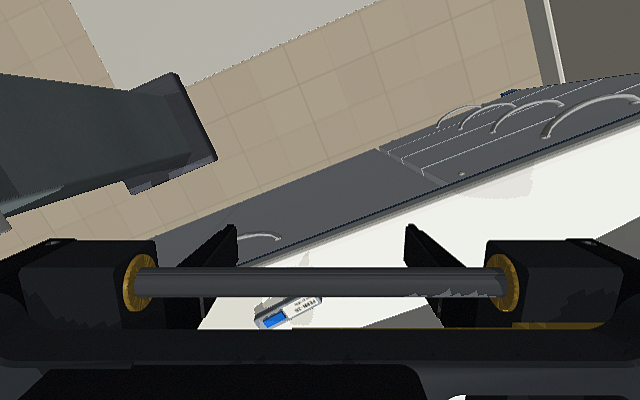

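Run:
```python
from h import *
from scipy.spatial.transform import Rotation as Ro
s=load('top')
for n,u,v,z in [('mL',202.3,261.3,.011),('cL',253.5,243.3,.006),('mR',293.8,233.7,.011),('cR',387.7,252.8,.006),('dish',438.7,264.2,.015),('tape',344,237,.019),('trayD',260,181,.014),('pan',337,187.5,.014),('trayC',415.5,191,.014)]:
    print(n,ray(s,u-.4,v-.4,z).round(4))
o=env.observe();R=Ro.from_rotvec(o['tool_rot']).as_matrix();print(R.round(3))
w=load('wrist'); 
for k in(0,-.0188,):
  X=o['tool_pos']+R[:,1]*k;c=w['R']@X+w['t'];print(c,c[:2]/c[2]*w['fx']+[w['cx'],w['cy']])
print(R.T@(-w['R'].T@w['t']-o['tool_pos']))
```

```text
mL [0.3507 0.2793 0.011 ]
cL [0.4008 0.1507 0.006 ]
mR [0.4281 0.0463 0.011 ]
cR [ 0.385  -0.2006  0.006 ]
dish [ 0.3583 -0.3316  0.015 ]
tape [ 0.422  -0.0847  0.019 ]
trayD [0.5661 0.141  0.014 ]
pan [ 0.5542 -0.0644  0.014 ]
trayC [ 0.5505 -0.2742  0.014 ]
[[ 0.927 -0.     0.375]
 [-0.375 -0.001  0.927]
 [-0.    -1.    -0.001]]
[0.00061704 0.02551391 0.18307039] [321.57738866 243.21646511]
[0.00061325 0.03018971 0.16486114] [321.6890909  257.20945847]
[-0.07024356 -0.17097231 -0.00064782]
```

Run:
```python
import cv2
a=cv2.imread('pics/scene.png')
cv2.imwrite('pics/s1.png',cv2.resize(a[160:290,200:330],None,fx=5,fy=5,interpolation=cv2.INTER_CUBIC)[:600])
```

```text
(no output)
```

View pics/s1.png

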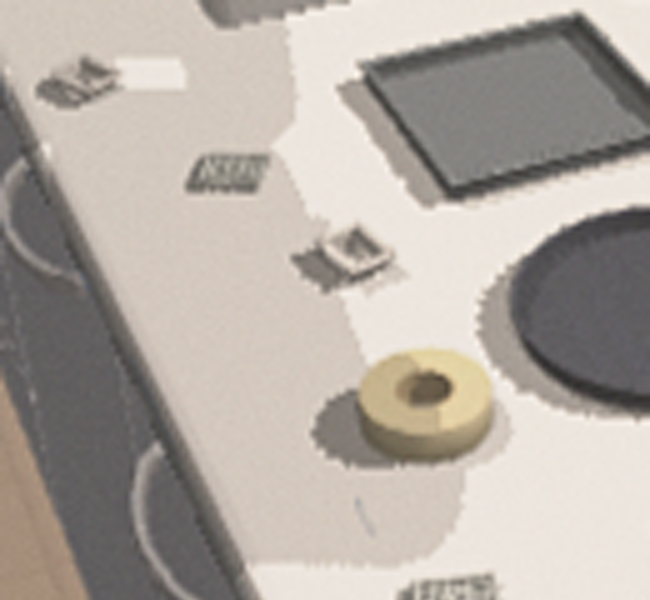

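```bash
cat >> h.py <<'E'
from scipy.spatial.transform import Rotation as Ro, Slerp
import json, math
def yaw(o=None):
    o=o or env.observe(); z=Ro.from_rotvec(o['tool_rot']).as_matrix()[:,2]; return math.degrees(math.atan2(z[1],z[0]))
def Rt(y):
    y=math.radians(y); z=np.array([math.cos(y),math.sin(y),0]); yy=np.array([0,0,-1.]); return np.stack([np.cross(yy,z),yy,z],1)
def plan(legs,start=None):
    """legs: (x,y,z,yaw) TCP in m; from the measured pose"""
    o=env.observe(); p=np.array(o['tool_pos']); R=Ro.from_rotvec(o['tool_rot']); out=[]
    for l in legs:
        q=np.array(l[:3]); yw=l[3]; step=l[4] if len(l)>4 else 40.
        T=Ro.from_matrix(Rt(yw)); ang=math.degrees((R.inv()*T).magnitude())
        n=max(1,math.ceil(np.linalg.norm(q-p)*1000/step),math.ceil(ang/7.0))
        sl=Slerp([0,1],Ro.concatenate([R,T])); p0=p.copy();R0=R
        for i in range(1,n+1):
            pn=p0+(q-p0)*i/n; Rn=sl(i/n)
            d=R.as_matrix().T@(pn-p)*1000; a=np.degrees((R.inv()*Rn).as_rotvec())
            r=dict(zip(('x','y','z','ax','ay','az'),[round(float(v),1) for v in (*d,*a)]))
            r={k:v for k,v in r.items() if v!=0}
            out.append(r)
            # follow rounded
            p=p+R.as_matrix()@np.array([r.get(k,0) for k in 'xyz'])/1000; R=R*Ro.from_rotvec(np.radians([r.get(k,0) for k in('ax','ay','az')]))
    print(len(out))
    for i in range(0,len(out),8): print(json.dumps(out[i:i+8]))
def st():
    o=env.observe(); print('t',round(o['time_s'],2),'p',np.round(o['tool_pos'],4),'yaw',round(yaw(o),2),'gap',round(o['finger_gap'],4),'F',np.round(o['wrist_force'],1),'q',np.round(o['joint_positions'],2))
E
python3 - <<'E'
from h import *
st(); plan([(.351,.279,.16,68)])
E
```

```text
t 0.15 p [0.2345 0.5792 0.2142] yaw 67.95 gap 0.0951 F [-0.3 -0.4  0.3] q [ 1.08  0.49  1.56  0.    1.09 -0.11]
9
[{"x": 24.5, "y": 6.0, "z": -26.0}, {"x": 24.5, "y": 6.1, "z": -26.1}, {"x": 24.6, "y": 6.0, "z": -26.0}, {"x": 24.5, "y": 6.1, "z": -26.1}, {"x": 24.5, "y": 6.0, "z": -26.0}, {"x": 24.5, "y": 6.1, "z": -26.1}, {"x": 24.5, "y": 6.0, "z": -26.0}, {"x": 24.6, "y": 6.0, "z": -26.1}]
[{"x": 24.5, "y": 6.1, "z": -26.0}]
```

Request:
carry_out --targets '[{"x":27.5,"y":6.5,"z":-29},{"x":27.5,"y":6.5,"z":-29},{"x":27.5,"y":6.5,"z":-29},{"x":27.5,"y":6.5,"z":-29},{"x":27.5,"y":6.5,"z":-29},{"x":27.5,"y":6.5,"z":-29},{"x":27.5,"y":6.5,"z":-29},{"x":28,"y":8,"z":-31}]'

```text
schema error: expected keys x, y, z, ax, ay, az, fingers
```

Run:
```python
from h import *
st(); snap('wrist','w1');st()
```

```text
t 0.15 p [0.2345 0.5792 0.2142] yaw 67.95 gap 0.0951 F [-0.3 -0.4  0.3] q [ 1.08  0.49  1.56  0.    1.09 -0.11]
t 0.2 p [0.2345 0.5792 0.2143] yaw 67.95 gap 0.0948 F [-0.7 -0.4  0.1] q [ 1.08  0.49  1.56 -0.    1.09 -0.11]
```

View pics/w1.png

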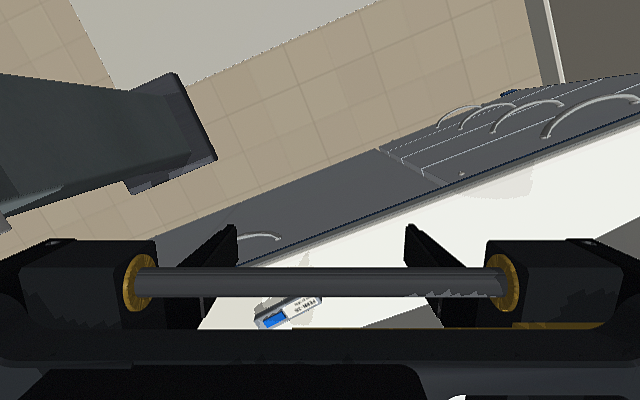

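Request:
carry_out --targets '[{"x":27.5,"y":6.5,"z":-29,"ax":0,"ay":0,"az":0,"fingers":95},{"x":27.5,"y":6.5,"z":-29,"ax":0,"ay":0,"az":0,"fingers":95},{"x":27.5,"y":6.5,"z":-29,"ax":0,"ay":0,"az":0,"fingers":95},{"x":27.5,"y":6.5,"z":-29,"ax":0,"ay":0,"az":0,"fingers":95},{"x":27.5,"y":6.5,"z":-29,"ax":0,"ay":0,"az":0,"fingers":95},{"x":27.5,"y":6.5,"z":-29,"ax":0,"ay":0,"az":0,"fingers":95},{"x":27.5,"y":6.5,"z":-29,"ax":0,"ay":0,"az":0,"fingers":95},{"x":28,"y":8,"z":-31,"ax":0,"ay":0,"az":0,"fingers":95}]'

```text
time_s: 0.87
tool_pos: [0.3512, 0.2789, 0.1613]
tool_rot: [-1.549, 0.301, -0.302]
wrist_force: [0.7, 0.1, 0.3]
finger_gap: 0.095
```

Run:
```python
from h import *
st(); snap('wrist','w2');st()
```

```text
t 0.87 p [0.3512 0.2789 0.1613] yaw 67.98 gap 0.095 F [0.7 0.1 0.3] q [ 0.52  0.32  2.04  0.    0.78 -0.66]
t 0.92 p [0.3523 0.2736 0.1598] yaw 67.83 gap 0.0947 F [ 1.9 -1.  -1.1] q [ 0.51  0.32  2.04 -0.    0.78 -0.67]
```

View pics/w2.png

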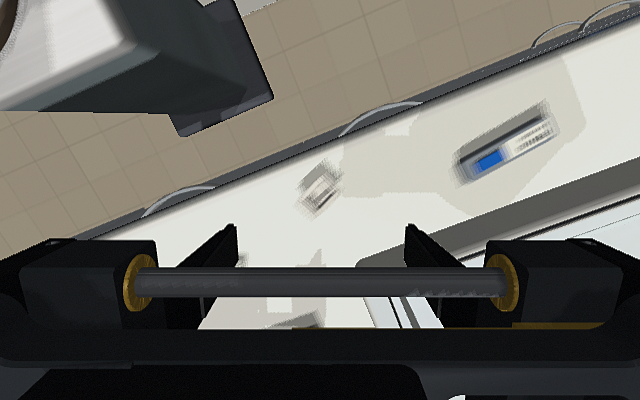

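Run:
```python
from h import *
s=snap('wrist','w3');st()
a=s['pixels'][:,:,::-1]
cv2.imwrite('pics/w3c.png',cv2.resize(a[140:240,260:390],None,fx=6,fy=6,interpolation=cv2.INTER_CUBIC))
```

```text
t 0.97 p [0.3518 0.2762 0.1605] yaw 67.67 gap 0.0954 F [-0.6  1.1  0. ] q [ 0.52  0.32  2.04 -0.    0.79 -0.66]
```

View pics/w3c.png

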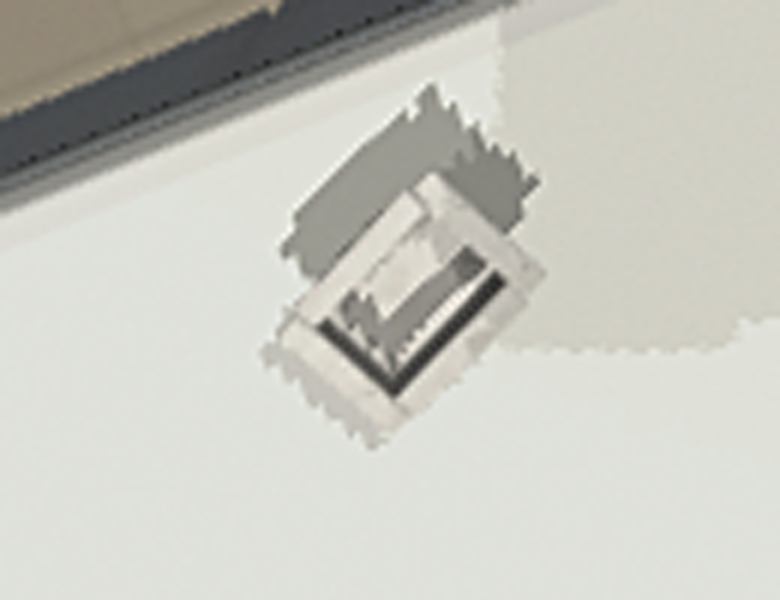

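```bash
cat >> h.py <<'E'
def quad(f,pts,x0,y0,k,z):
    s=load(f); P=np.array([ray(s,(u+.5)/k-.5+x0,(v+.5)/k-.5+y0,z)[:2] for u,v in pts])
    c=P.mean(0); e=np.roll(P,-1,0)-P
    print('centre',c.round(4))
    for d in e: print(' edge %.1f mm  dir %.1f deg'%(np.hypot(*d)*1000,math.degrees(math.atan2(d[1],d[0]))%180))
E
python3 - <<'E'
from h import *
quad('w3',[(428,172),(285,325),(402,428),(545,275)],260,140,6,.011)
print(load('w3')['R']@np.array(env.observe()['tool_pos'])+load('w3')['t'])
E
```

```text
centre [0.3573 0.2796]
 edge 35.9 mm  dir 115.3 deg
 edge 27.3 mm  dir 25.5 deg
 edge 36.4 mm  dir 116.2 deg
 edge 26.7 mm  dir 26.5 deg
[0.00280897 0.0242556  0.18213755]
```

Run:
```python
from h import *
a=cv2.imread('pics/top.png');b=cv2.imread('pics/scene.png')
x=cv2.resize(a[150:250,130:230],None,fx=5,fy=5,interpolation=cv2.INTER_CUBIC)
y=cv2.resize(b[80:180,190:290],None,fx=5,fy=5,interpolation=cv2.INTER_CUBIC)
cv2.imwrite('pics/g.png',cv2.resize(np.hstack([x,y]),(800,400)))
```

```text
(no output)
```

View pics/g.png

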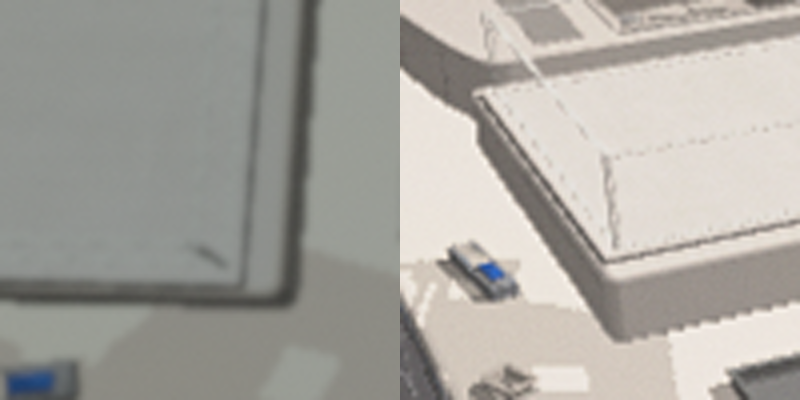

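Run:
```python
from h import *
s=load('top')
for z in (0,.04,.06): print(ray(s,204.5,225,z))
t=load('scene')
for z in(0,.05): print(ray(t,190+220/4,80+340/4,z))
print(ray(t,190+215/4,80+265/4,.05))
print(ray(s,186,216,.05))
```

```text
[0.44518807 0.28171749 0.        ]
[0.4401561  0.27279734 0.04      ]
[0.43764011 0.26833727 0.06      ]
[0.45432069 0.31094798 0.        ]
[0.43189244 0.222667   0.05      ]
[0.4641809  0.33639623 0.05      ]
[0.46064671 0.31900187 0.05      ]
```

```bash
python3 - <<'E'
s=open('h.py').read()
s=s.replace("def plan(legs,start=None):","def plan(legs,f=60):").replace("r={k:v for k,v in r.items() if v!=0}","r['fingers']=f").replace("step=l[4] if len(l)>4 else 40.","step=l[4] if len(l)>4 else 40.")
open('h.py','w').write(s)
E
python3 - <<'E'
from h import *
st();plan([(.3573,.2796,.08,116)],70)
E
```

```text
t 0.97 p [0.3518 0.2762 0.1605] yaw 67.67 gap 0.0954 F [-0.6  1.1  0. ] q [ 0.52  0.32  2.04 -0.    0.79 -0.66]
7
[{"x": 0.6, "y": 11.5, "z": 0.8, "ax": 0.0, "ay": -6.9, "az": -0.0, "fingers": 70}, {"x": 0.6, "y": 11.5, "z": 0.7, "ax": 0.0, "ay": -6.9, "az": -0.0, "fingers": 70}, {"x": 0.7, "y": 11.5, "z": 0.6, "ax": 0.0, "ay": -6.9, "az": -0.0, "fingers": 70}, {"x": 0.8, "y": 11.5, "z": 0.5, "ax": 0.0, "ay": -6.9, "az": -0.1, "fingers": 70}, {"x": 0.8, "y": 11.5, "z": 0.4, "ax": 0.1, "ay": -6.9, "az": 0.0, "fingers": 70}, {"x": 0.9, "y": 11.5, "z": 0.3, "ax": -0.0, "ay": -6.9, "az": 0.0, "fingers": 70}, {"x": 0.9, "y": 11.5, "z": 0.2, "ax": -0.0, "ay": -6.9, "az": 0.0, "fingers": 70}]
```

Request:
carry_out --targets '[{"x":0.6,"y":11.5,"z":0.8,"ax":0,"ay":-6.9,"az":0,"fingers":70},{"x":0.6,"y":11.5,"z":0.7,"ax":0,"ay":-6.9,"az":0,"fingers":70},{"x":0.7,"y":11.5,"z":0.6,"ax":0,"ay":-6.9,"az":0,"fingers":70},{"x":0.8,"y":11.5,"z":0.5,"ax":0,"ay":-6.9,"az":0,"fingers":70},{"x":0.8,"y":11.5,"z":0.4,"ax":0,"ay":-6.9,"az":0,"fingers":70},{"x":0.9,"y":11.5,"z":0.3,"ax":0,"ay":-6.9,"az":0,"fingers":70},{"x":0.9,"y":11.5,"z":0.2,"ax":0,"ay":-6.9,"az":0,"fingers":70},{"x":0,"y":0,"z":0,"ax":0,"ay":0,"az":0,"fingers":70}]'

```text
time_s: 1.63
tool_pos: [0.3558, 0.2841, 0.0794]
tool_rot: [-1.541, -0.362, 0.366]
wrist_force: [0.1, -0.2, 0.2]
finger_gap: 0.07
```

Run:
```python
from h import *
env.snapshot('top');s=snap('wrist','w4');st()
a=s['pixels'][:,:,::-1]
cv2.imwrite('pics/w4c.png',cv2.resize(a[140:270,235:405],None,fx=4,fy=4,interpolation=cv2.INTER_CUBIC))
```

```text
t 1.73 p [0.3562 0.2843 0.0808] yaw 116.03 gap 0.0699 F [-0.3  0.6  0.3] q [ 0.53  0.47  2.1   0.    0.58 -1.5 ]
```

View pics/w4c.png

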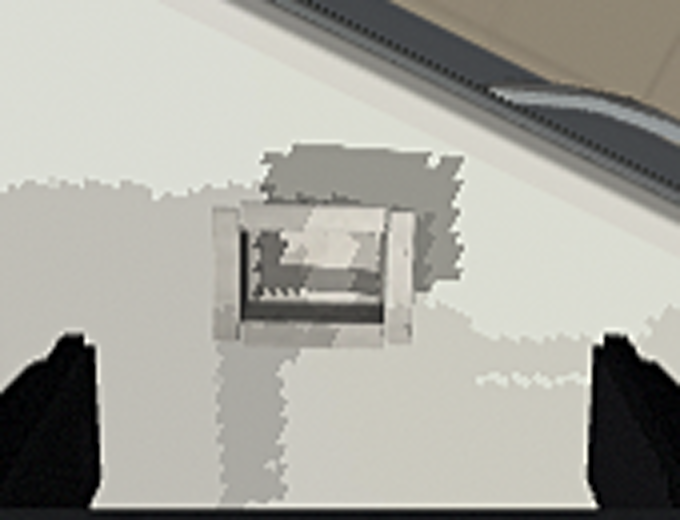

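Run:
```python
from h import *
quad('w4',[(213,207),(415,207),(413,344),(213,342)],235,140,4,.011)
st();plan([(.3573,.2796,.08,116)],70)
s=load('w4');o=env.observe();R=Ro.from_rotvec(o['tool_rot']).as_matrix()
c=s['R']@(o['tool_pos'])+s['t'];print(c,c[:2]/c[2]*s['fx']+[s['cx'],s['cy']])
```

```text
centre [0.3577 0.2786]
 edge 39.0 mm  dir 116.2 deg
 edge 27.9 mm  dir 26.2 deg
 edge 39.6 mm  dir 115.6 deg
 edge 27.5 mm  dir 24.8 deg
t 1.73 p [0.3562 0.2843 0.0808] yaw 116.03 gap 0.0699 F [-0.3  0.6  0.3] q [ 0.53  0.47  2.1   0.    0.58 -1.5 ]
1
[{"x": -1.1, "y": 0.8, "z": -4.7, "ax": -0.0, "ay": 0.0, "az": -0.0, "fingers": 70}]
[-1.03556357e-04  2.61462921e-02  1.82742393e-01] [320.31828014 244.40313251]
```

Run:
```python
from h import *
plan([(.3577,.2786,.004,116,20)],70)
```

```text
4
[{"x": -0.3, "y": 19.2, "z": -1.4, "ax": -0.0, "ay": 0.0, "az": -0.0, "fingers": 70}, {"x": -0.2, "y": 19.2, "z": -1.5, "ax": -0.0, "ay": 0.0, "az": -0.0, "fingers": 70}, {"x": -0.3, "y": 19.2, "z": -1.4, "ax": -0.0, "ay": 0.0, "az": -0.0, "fingers": 70}, {"x": -0.3, "y": 19.2, "z": -1.4, "ax": -0.0, "ay": 0.0, "az": -0.0, "fingers": 70}]
```

Request:
carry_out --targets '[{"x":-1.1,"y":20,"z":-5.7,"ax":0,"ay":0,"az":0,"fingers":70},{"x":0,"y":20,"z":0,"ax":0,"ay":0,"az":0,"fingers":70},{"x":0,"y":20,"z":0,"ax":0,"ay":0,"az":0,"fingers":70},{"x":0,"y":10,"z":0,"ax":0,"ay":0,"az":0,"fingers":70},{"x":0,"y":6,"z":0,"ax":0,"ay":0,"az":0,"fingers":70},{"x":0,"y":0,"z":0,"ax":0,"ay":0,"az":0,"fingers":70},{"x":0,"y":0,"z":0,"ax":0,"ay":0,"az":0,"fingers":70}]' --force 15

```text
time_s: 2.32
tool_pos: [0.3582, 0.2786, 0.0054]
tool_rot: [-1.541, -0.359, 0.358]
wrist_force: [0.4, 0.6, -0.1]
finger_gap: 0.0703
```

Run:
```python
from h import *
s=snap('wrist','w5');st()
a=s['pixels'][:,:,::-1]
cv2.imwrite('pics/w5c.png',cv2.resize(a[160:270,215:425],None,fx=3,fy=3,interpolation=cv2.INTER_CUBIC))
```

```text
t 2.37 p [0.3583 0.2786 0.0056] yaw 116.19 gap 0.0703 F [-0.3  0.   0.6] q [ 0.52  0.62  2.15  0.    0.37 -1.51]
```

View pics/w5c.png

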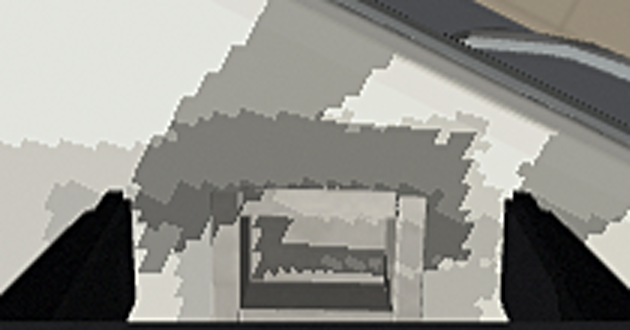

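Request:
carry_out --targets '[{"x":0,"y":1.5,"z":0,"ax":0,"ay":0,"az":0,"fingers":50},{"x":0,"y":0,"z":0,"ax":0,"ay":0,"az":0,"fingers":34},{"x":0,"y":0,"z":0,"ax":0,"ay":0,"az":0,"fingers":30},{"x":0,"y":0,"z":0,"ax":0,"ay":0,"az":0,"fingers":30},{"x":0,"y":0,"z":0,"ax":0,"ay":0,"az":0,"fingers":30}]' --force 15

```text
time_s: 2.78
tool_pos: [0.358, 0.2784, 0.0035]
tool_rot: [-1.541, -0.359, 0.359]
wrist_force: [0.5, -0.2, 0.5]
finger_gap: 0.0419
```

Run:
```python
from h import *
s=snap('wrist','w6');st()
a=s['pixels'][:,:,::-1]
cv2.imwrite('pics/w6c.png',cv2.resize(a[160:270,215:425],None,fx=3,fy=3,interpolation=cv2.INTER_CUBIC))
# tray measure from top
```

```text
t 2.83 p [0.358  0.2784 0.0034] yaw 116.24 gap 0.0385 F [0.2 0.4 1.8] q [ 0.52  0.62  2.15  0.    0.37 -1.51]
```

View pics/w6c.png

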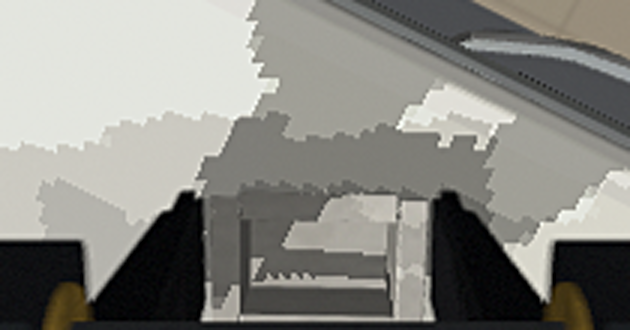

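Run:
```python
import cv2
a=cv2.imread('pics/top.png')
cv2.imwrite('pics/t6.png',cv2.resize(a[140:225,220:450],None,fx=3.4,fy=3.4,interpolation=cv2.INTER_CUBIC))
```

```text
(no output)
```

View pics/t6.png

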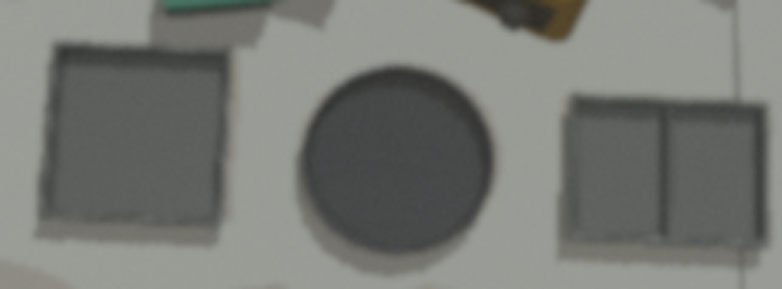

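Run:
```python
from h import *
k=3.4
quad('top',[(303,159.5),(398,253),(493,159.5),(398,66)],220,140,k,.014)
quad('top',[(57,45),(230,50),(220,226),(45,220)],220,140,k,.014)
quad('top',[(572,97),(767,104),(763,244),(565,238)],220,140,k,.014)
st()
```

```text
centre [ 0.5561 -0.0647]
 edge 104.5 mm  dir 46.5 deg
 edge 105.7 mm  dir 136.1 deg
 edge 105.8 mm  dir 45.9 deg
 edge 106.8 mm  dir 136.8 deg
centre [0.5701 0.1394]
 edge 136.9 mm  dir 90.0 deg
 edge 141.6 mm  dir 179.0 deg
 edge 135.5 mm  dir 89.6 deg
 edge 140.7 mm  dir 179.6 deg
centre [ 0.5531 -0.2761]
 edge 155.0 mm  dir 89.5 deg
 edge 112.7 mm  dir 176.9 deg
 edge 154.7 mm  dir 89.8 deg
 edge 113.4 mm  dir 177.1 deg
t 2.83 p [0.358  0.2784 0.0034] yaw 116.24 gap 0.0385 F [0.2 0.4 1.8] q [ 0.52  0.62  2.15  0.    0.37 -1.51]
```

Run:
```python
from h import *
plan([(.358,.2784,.11,116.2),(.583,-.0647,.09,90)],30)
```

```text
14
[{"x": 0.0, "y": -35.5, "z": 0.0, "ax": -0.0, "ay": 0.0, "az": 0.0, "fingers": 30}, {"x": 0.0, "y": -35.5, "z": 0.0, "ax": -0.0, "ay": 0.0, "az": 0.0, "fingers": 30}, {"x": 0.0, "y": -35.6, "z": 0.0, "ax": -0.0, "ay": 0.0, "az": 0.0, "fingers": 30}, {"x": 4.6, "y": 1.8, "z": -37.0, "ax": -0.0, "ay": 2.4, "az": 0.0, "fingers": 30}, {"x": 6.1, "y": 1.8, "z": -36.8, "ax": -0.0, "ay": 2.4, "az": 0.0, "fingers": 30}, {"x": 7.6, "y": 1.9, "z": -36.5, "ax": -0.0, "ay": 2.4, "az": 0.0, "fingers": 30}, {"x": 9.2, "y": 1.8, "z": -36.2, "ax": -0.0, "ay": 2.3, "az": 0.0, "fingers": 30}, {"x": 10.6, "y": 1.8, "z": -35.7, "ax": -0.0, "ay": 2.4, "az": 0.0, "fingers": 30}]
[{"x": 12.1, "y": 1.8, "z": -35.3, "ax": -0.0, "ay": 2.4, "az": 0.0, "fingers": 30}, {"x": 13.5, "y": 1.8, "z": -34.8, "ax": -0.0, "ay": 2.4, "az": 0.0, "fingers": 30}, {"x": 15.0, "y": 1.9, "z": -34.1, "ax": -0.0, "ay": 2.4, "az": 0.0, "fingers": 30}, {"x": 16.4, "y": 1.8, "z": -33.5, "ax": -0.0, "ay": 2.4, "az": 0.0, "fingers": 30}, {"x": 17.8, "y": 1.8, "z": -32.8, "ax": -0.0, "ay": 2.4, "az": 0.0, "fingers": 30}, {"x": 19.2, "y": 1.8, "z": -32.0, "ax": -0.0, "ay": 2.3, "az": 0.0, "fingers": 30}]
```

Request:
carry_out --targets '[{"x":0,"y":-15,"z":0,"ax":0,"ay":0,"az":0,"fingers":30},{"x":0,"y":-30,"z":0,"ax":0,"ay":0,"az":0,"fingers":30},{"x":0,"y":-31,"z":0,"ax":0,"ay":0,"az":0,"fingers":30},{"x":0,"y":-31,"z":0,"ax":0,"ay":0,"az":0,"fingers":30}]' --force 25

```text
time_s: 3.17
tool_pos: [0.3575, 0.2781, 0.1114]
tool_rot: [-1.541, -0.358, 0.36]
wrist_force: [-0.2, 0.3, 0.1]
finger_gap: 0.038
```

Request:
carry_out --targets '[{"x":4.6,"y":1.8,"z":-37,"ax":0,"ay":2.4,"az":0,"fingers":30},{"x":6.1,"y":1.8,"z":-36.8,"ax":0,"ay":2.4,"az":0,"fingers":30},{"x":7.6,"y":1.8,"z":-36.5,"ax":0,"ay":2.4,"az":0,"fingers":30},{"x":9.2,"y":1.8,"z":-36.2,"ax":0,"ay":2.4,"az":0,"fingers":30},{"x":10.6,"y":1.8,"z":-35.7,"ax":0,"ay":2.4,"az":0,"fingers":30},{"x":12.1,"y":1.8,"z":-35.3,"ax":0,"ay":2.4,"az":0,"fingers":30},{"x":13.5,"y":1.8,"z":-34.8,"ax":0,"ay":2.4,"az":0,"fingers":30},{"x":15,"y":1.8,"z":-34.1,"ax":0,"ay":2.4,"az":0,"fingers":30}]'

```text
time_s: 3.83
tool_pos: [0.522, 0.0269, 0.0958]
tool_rot: [-1.569, -0.095, 0.095]
wrist_force: [0.5, 0.5, -0.0]
finger_gap: 0.0381
```

Request:
carry_out --targets '[{"x":16.4,"y":1.8,"z":-33.5,"ax":0,"ay":2.4,"az":0,"fingers":30},{"x":17.8,"y":1.8,"z":-32.8,"ax":0,"ay":2.4,"az":0,"fingers":30},{"x":19.2,"y":1.8,"z":-32,"ax":0,"ay":2.3,"az":0,"fingers":30},{"x":0,"y":0,"z":0,"ax":0,"ay":0,"az":0,"fingers":30},{"x":0,"y":0,"z":0,"ax":0,"ay":0,"az":0,"fingers":30},{"x":0,"y":0,"z":0,"ax":0,"ay":0,"az":0,"fingers":30}]'

```text
time_s: 4.33
tool_pos: [0.5819, -0.0647, 0.0901]
tool_rot: [-1.57, 0.002, 0.0]
wrist_force: [-1.0, 1.1, -0.4]
finger_gap: 0.0378
```

Run:
```python
from h import *
s=snap('wrist','w7');st()
plan([(.583,-.0647,.0075,90,25)],30)
```

```text
t 4.38 p [ 0.5819 -0.0642  0.0903] yaw 90.0 gap 0.0383 F [-0.3 -0.6 -0.1] q [-0.22  0.59  1.78  0.    0.78 -1.79]
4
[{"x": 0.3, "y": 20.7, "z": -0.1, "ax": -0.0, "ay": -0.0, "az": -0.0, "fingers": 30}, {"x": 0.3, "y": 20.7, "z": -0.2, "ax": -0.0, "ay": -0.0, "az": -0.0, "fingers": 30}, {"x": 0.3, "y": 20.7, "z": -0.1, "ax": -0.0, "ay": -0.0, "az": -0.0, "fingers": 30}, {"x": 0.3, "y": 20.7, "z": -0.1, "ax": -0.0, "ay": -0.0, "az": -0.1, "fingers": 30}]
```

View pics/w7.png

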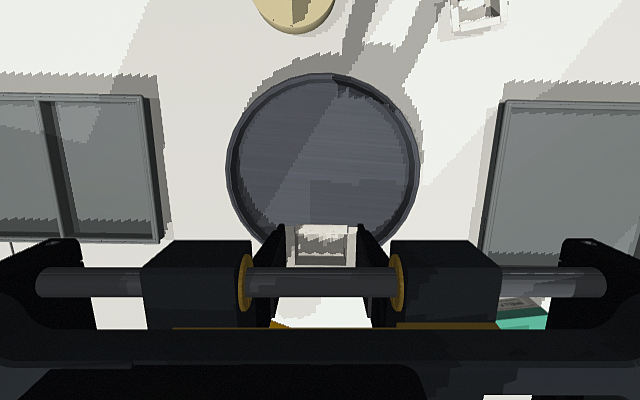

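Run:
```python
from h import *
s=load('w7')
for u,v in((227,165),(420,165),(323,73)): print(ray(s,u,v,.014))
for u,v in((500,100),(483,250),(145,95),(160,240),(40,97)): print(ray(s,u,v,.014))
```

```text
[ 0.54785058 -0.1376123   0.014     ]
[0.5478657  0.01239329 0.014     ]
[ 0.4807892  -0.06314043  0.014     ]
[0.49952294 0.06788318 0.014     ]
[0.61899877 0.07033169 0.014     ]
[ 0.496002   -0.19427066  0.014     ]
[ 0.61004547 -0.19738881  0.014     ]
[ 0.49741032 -0.27190676  0.014     ]
```

Request:
carry_out --targets '[{"x":1,"y":25,"z":1,"ax":0,"ay":0,"az":0,"fingers":30},{"x":0,"y":25,"z":0,"ax":0,"ay":0,"az":0,"fingers":30},{"x":0,"y":18,"z":0,"ax":0,"ay":0,"az":0,"fingers":30},{"x":0,"y":8,"z":0,"ax":0,"ay":0,"az":0,"fingers":30},{"x":0,"y":5,"z":0,"ax":0,"ay":0,"az":0,"fingers":30},{"x":0,"y":1,"z":0,"ax":0,"ay":0,"az":0,"fingers":30},{"x":0,"y":0,"z":0,"ax":0,"ay":0,"az":0,"fingers":30},{"x":0,"y":0,"z":0,"ax":0,"ay":0,"az":0,"fingers":30}]'

```text
time_s: 5.05
tool_pos: [0.5841, -0.0639, 0.0095]
tool_rot: [-1.571, -0.001, -0.001]
wrist_force: [0.9, -0.0, -0.2]
finger_gap: 0.0379
```

Run:
```python
from h import *
st()
```

```text
t 5.05 p [ 0.5841 -0.0639  0.0095] yaw 89.97 gap 0.0379 F [ 0.9 -0.  -0.2] q [-0.22  0.71  1.82  0.    0.61 -1.79]
```

Request:
carry_out --targets '[{"x":0,"y":1.5,"z":0,"ax":0,"ay":0,"az":0,"fingers":30},{"x":0,"y":1.2,"z":0,"ax":0,"ay":0,"az":0,"fingers":30},{"x":0,"y":0,"z":0,"ax":0,"ay":0,"az":0,"fingers":30},{"x":0,"y":0,"z":0,"ax":0,"ay":0,"az":0,"fingers":30}]'

```text
time_s: 5.38
tool_pos: [0.584, -0.0641, 0.0064]
tool_rot: [-1.571, -0.0, -0.002]
wrist_force: [-0.3, 0.2, 6.4]
finger_gap: 0.0384
```

Contact (6 N up). Release and rise.

Request:
carry_out --targets '[{"x":0,"y":0,"z":0,"ax":0,"ay":0,"az":0,"fingers":55},{"x":0,"y":0,"z":0,"ax":0,"ay":0,"az":0,"fingers":55},{"x":0,"y":0,"z":0,"ax":0,"ay":0,"az":0,"fingers":55},{"x":0,"y":-15,"z":0,"ax":0,"ay":0,"az":0,"fingers":55},{"x":0,"y":-30,"z":0,"ax":0,"ay":0,"az":0,"fingers":55},{"x":0,"y":-40,"z":0,"ax":0,"ay":0,"az":0,"fingers":55},{"x":0,"y":0,"z":0,"ax":0,"ay":0,"az":0,"fingers":55},{"x":0,"y":0,"z":0,"ax":0,"ay":0,"az":0,"fingers":55}]'

```text
time_s: 6.05
tool_pos: [0.5845, -0.0641, 0.0926]
tool_rot: [-1.572, -0.002, -0.004]
wrist_force: [-0.3, 0.2, -0.8]
finger_gap: 0.0551
```

Run:
```python
from h import *
s=snap('wrist','w8');st()
plan([(.428,.0463,.10,90)],70)
```

```text
t 6.1 p [ 0.5837 -0.064   0.0911] yaw 89.95 gap 0.0548 F [-0.4 -0.1  0. ] q [-0.22  0.59  1.78  0.    0.78 -1.79]
5
[{"x": -31.2, "y": -1.8, "z": 22.0, "ax": 0.0, "ay": -0.0, "az": 0.0, "fingers": 70}, {"x": -31.1, "y": -1.8, "z": 22.1, "ax": 0.0, "ay": -0.0, "az": 0.0, "fingers": 70}, {"x": -31.2, "y": -1.8, "z": 22.0, "ax": 0.0, "ay": -0.0, "az": 0.0, "fingers": 70}, {"x": -31.1, "y": -1.9, "z": 22.0, "ax": 0.0, "ay": -0.0, "az": 0.0, "fingers": 70}, {"x": -31.2, "y": -1.8, "z": 22.1, "ax": 0.0, "ay": -0.0, "az": 0.1, "fingers": 70}]
```

View pics/w8.png

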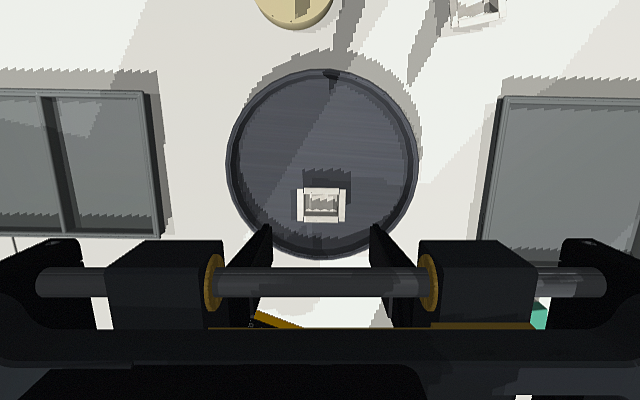

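Request:
carry_out --targets '[{"x":-31,"y":-1.8,"z":22,"ax":0,"ay":0,"az":0,"fingers":70},{"x":-31,"y":-1.8,"z":22,"ax":0,"ay":0,"az":0,"fingers":70},{"x":-31,"y":-1.8,"z":22,"ax":0,"ay":0,"az":0,"fingers":70},{"x":-31,"y":0,"z":22,"ax":0,"ay":0,"az":0,"fingers":70},{"x":-31,"y":0,"z":22,"ax":0,"ay":0,"az":0,"fingers":70},{"x":0,"y":0,"z":0,"ax":0,"ay":0,"az":0,"fingers":70},{"x":0,"y":0,"z":0,"ax":0,"ay":0,"az":0,"fingers":70},{"x":0,"y":0,"z":0,"ax":0,"ay":0,"az":0,"fingers":70}]'

```text
time_s: 6.77
tool_pos: [0.429, 0.0461, 0.0956]
tool_rot: [-1.571, 0.001, 0.0]
wrist_force: [0.6, 0.1, -0.9]
finger_gap: 0.07
```

Run:
```python
from h import *
s=snap('wrist','w9');st()
a=s['pixels'][:,:,::-1]
cv2.imwrite('pics/w9c.png',cv2.resize(a[140:270,235:405],None,fx=4,fy=4,interpolation=cv2.INTER_CUBIC))
```

```text
t 6.82 p [0.4294 0.0459 0.0957] yaw 89.94 gap 0.07 F [-0.3  0.5 -0.3] q [-0.05  0.41  2.14  0.    0.59 -1.62]
```

View pics/w9c.png

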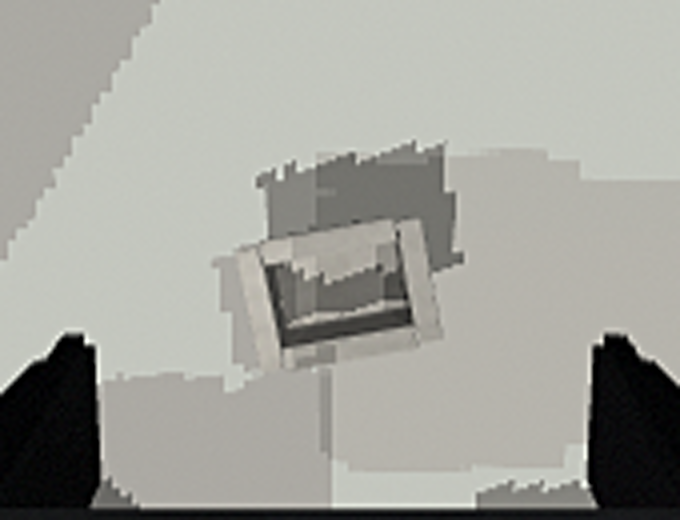

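Run:
```python
from h import *
quad('w9',[(237,250),(420,216),(443,336),(262,370)],235,140,4,.011)
```

```text
centre [0.4366 0.0452]
 edge 38.5 mm  dir 100.9 deg
 edge 26.5 mm  dir 11.4 deg
 edge 39.0 mm  dir 101.3 deg
 edge 26.8 mm  dir 10.3 deg
```

Request:
carry_out --targets '[{"x":7,"y":20,"z":-0.7,"ax":0,"ay":-5.5,"az":0,"fingers":65},{"x":0,"y":25,"z":0,"ax":0,"ay":-5.5,"az":0,"fingers":65},{"x":0,"y":22,"z":0,"ax":0,"ay":0,"az":0,"fingers":65},{"x":0,"y":15,"z":0,"ax":0,"ay":0,"az":0,"fingers":65},{"x":0,"y":10,"z":0,"ax":0,"ay":0,"az":0,"fingers":65},{"x":0,"y":0,"z":0,"ax":0,"ay":0,"az":0,"fingers":65},{"x":0,"y":0,"z":0,"ax":0,"ay":0,"az":0,"fingers":65}]' --force 15

```text
time_s: 7.4
tool_pos: [0.436, 0.045, 0.0035]
tool_rot: [-1.565, -0.148, 0.151]
wrist_force: [-0.5, -0.3, 0.6]
finger_gap: 0.0649
```

Run:
```python
from h import *
s=snap('wrist','w10');st()
a=s['pixels'][:,:,::-1]
cv2.imwrite('pics/w10c.png',cv2.resize(a[160:270,215:425],None,fx=3,fy=3,interpolation=cv2.INTER_CUBIC))
```

```text
t 7.45 p [0.4362 0.0451 0.0041] yaw 100.91 gap 0.0652 F [ 0.1 -0.   0.5] q [-0.05  0.61  2.19  0.    0.34 -1.81]
```

View pics/w10c.png

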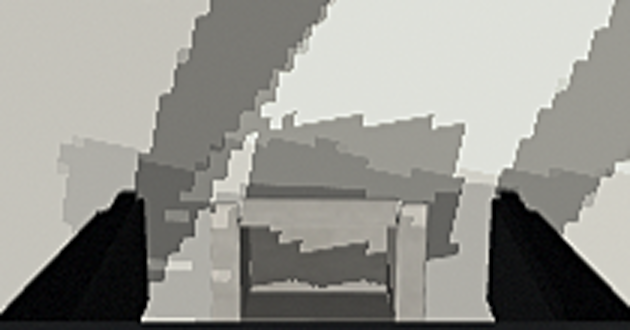

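Request:
carry_out --targets '[{"x":0,"y":0,"z":0,"ax":0,"ay":0,"az":0,"fingers":30},{"x":0,"y":0,"z":0,"ax":0,"ay":0,"az":0,"fingers":30},{"x":0,"y":0,"z":0,"ax":0,"ay":0,"az":0,"fingers":30},{"x":0,"y":0,"z":0,"ax":0,"ay":0,"az":0,"fingers":30},{"x":0,"y":0,"z":0,"ax":0,"ay":0,"az":0,"fingers":30},{"x":0,"y":-20,"z":0,"ax":0,"ay":0,"az":0,"fingers":30},{"x":0,"y":-35,"z":0,"ax":0,"ay":5.5,"az":0,"fingers":30},{"x":0,"y":-31,"z":0,"ax":0,"ay":5.5,"az":0,"fingers":30}]' --force 20

```text
time_s: 8.12
tool_pos: [0.4351, 0.0455, 0.0912]
tool_rot: [-1.571, 0.005, -0.002]
wrist_force: [-0.3, 0.7, -0.0]
finger_gap: 0.0383
```

Request:
carry_out --targets '[{"x":23,"y":0,"z":-27,"ax":0,"ay":0,"az":0,"fingers":30},{"x":23,"y":0,"z":-27,"ax":0,"ay":0,"az":0,"fingers":30},{"x":23,"y":0,"z":-27,"ax":0,"ay":0,"az":0,"fingers":30},{"x":23,"y":0,"z":-27,"ax":0,"ay":0,"az":0,"fingers":30},{"x":0,"y":0,"z":0,"ax":0,"ay":0,"az":0,"fingers":30},{"x":0,"y":0,"z":0,"ax":0,"ay":0,"az":0,"fingers":30},{"x":0,"y":0,"z":0,"ax":0,"ay":0,"az":0,"fingers":30}]'

```text
time_s: 8.7
tool_pos: [0.5268, -0.0623, 0.0899]
tool_rot: [-1.57, 0.002, -0.0]
wrist_force: [-0.2, 0.3, -0.3]
finger_gap: 0.0384
```

Run:
```python
from h import *
s=snap('wrist','w11');st()
```

```text
t 8.75 p [ 0.5267 -0.0619  0.09  ] yaw 89.97 gap 0.0382 F [-1.4 -0.   0.2] q [-0.24  0.53  1.92  0.    0.7  -1.81]
```

View pics/w11.png

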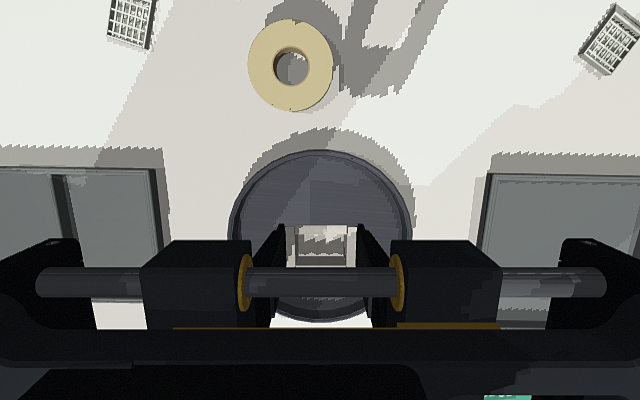

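Request:
carry_out --targets '[{"x":0,"y":25,"z":0,"ax":0,"ay":0,"az":0,"fingers":30},{"x":0,"y":25,"z":0,"ax":0,"ay":0,"az":0,"fingers":30},{"x":0,"y":20,"z":0,"ax":0,"ay":0,"az":0,"fingers":30},{"x":0,"y":8,"z":0,"ax":0,"ay":0,"az":0,"fingers":30},{"x":0,"y":3,"z":0,"ax":0,"ay":0,"az":0,"fingers":30},{"x":0,"y":1,"z":0,"ax":0,"ay":0,"az":0,"fingers":30},{"x":0,"y":0,"z":0,"ax":0,"ay":0,"az":0,"fingers":30},{"x":0,"y":0,"z":0,"ax":0,"ay":0,"az":0,"fingers":30}]'

```text
time_s: 9.42
tool_pos: [0.5281, -0.0625, 0.0092]
tool_rot: [-1.571, -0.001, -0.002]
wrist_force: [0.4, 0.1, 0.4]
finger_gap: 0.0381
```

Request:
carry_out --targets '[{"x":0,"y":1.2,"z":0,"ax":0,"ay":0,"az":0,"fingers":30},{"x":0,"y":0.9,"z":0,"ax":0,"ay":0,"az":0,"fingers":30},{"x":0,"y":0,"z":0,"ax":0,"ay":0,"az":0,"fingers":30},{"x":0,"y":0,"z":0,"ax":0,"ay":0,"az":0,"fingers":30}]'

```text
time_s: 9.75
tool_pos: [0.5281, -0.0627, 0.0074]
tool_rot: [-1.571, -0.001, -0.002]
wrist_force: [-2.0, 1.4, 11.9]
finger_gap: 0.0383
```

Request:
carry_out --targets '[{"x":0,"y":0,"z":0,"ax":0,"ay":0,"az":0,"fingers":55},{"x":0,"y":0,"z":0,"ax":0,"ay":0,"az":0,"fingers":55},{"x":0,"y":0,"z":0,"ax":0,"ay":0,"az":0,"fingers":55},{"x":0,"y":-15,"z":0,"ax":0,"ay":0,"az":0,"fingers":55},{"x":0,"y":-30,"z":0,"ax":0,"ay":0,"az":0,"fingers":55},{"x":0,"y":-40,"z":0,"ax":0,"ay":0,"az":0,"fingers":55},{"x":-13,"y":0,"z":20,"ax":0,"ay":0,"az":0,"fingers":60}]'

```text
time_s: 10.33
tool_pos: [0.5188, -0.0449, 0.0964]
tool_rot: [-1.573, -0.005, -0.009]
wrist_force: [1.6, 0.7, -0.2]
finger_gap: 0.0577
```

Request:
carry_out --targets '[{"x":-20,"y":0,"z":32,"ax":0,"ay":0,"az":0,"fingers":60},{"x":-20,"y":0,"z":32,"ax":0,"ay":0,"az":0,"fingers":60},{"x":-20,"y":0,"z":32,"ax":0,"ay":0,"az":0,"fingers":60},{"x":-20,"y":0,"z":32,"ax":0,"ay":0,"az":0,"fingers":60},{"x":-20,"y":0,"z":32,"ax":0,"ay":0,"az":0,"fingers":60},{"x":-20,"y":0,"z":32,"ax":0,"ay":0,"az":0,"fingers":60},{"x":0,"y":0,"z":0,"ax":0,"ay":0,"az":0,"fingers":60},{"x":0,"y":0,"z":0,"ax":0,"ay":0,"az":0,"fingers":60}]'

```text
time_s: 11.0
tool_pos: [0.394, 0.1508, 0.0912]
tool_rot: [-1.571, -0.002, 0.002]
wrist_force: [0.2, -0.3, -0.4]
finger_gap: 0.0604
```

Run:
```python
from h import *
st();a=snap('top','tp2');s=snap('wrist','w12');st()
a=a['pixels'][:,:,::-1]
cv2.imwrite('pics/tp2c.png',cv2.resize(a[140:280,190:450],None,fx=3,fy=3,interpolation=cv2.INTER_CUBIC))
a=s['pixels'][:,:,::-1]
cv2.imwrite('pics/w12c.png',cv2.resize(a[120:270,235:405],None,fx=4,fy=4,interpolation=cv2.INTER_CUBIC))
```

```text
t 11.0 p [0.394  0.1508 0.0912] yaw 90.16 gap 0.0604 F [ 0.2 -0.3 -0.4] q [ 0.21  0.41  2.17  0.    0.56 -1.37]
t 11.1 p [0.3953 0.1493 0.0912] yaw 89.97 gap 0.0598 F [ 0.1  0.5 -0.7] q [ 0.2   0.41  2.17  0.    0.56 -1.37]
```

View pics/tp2c.png

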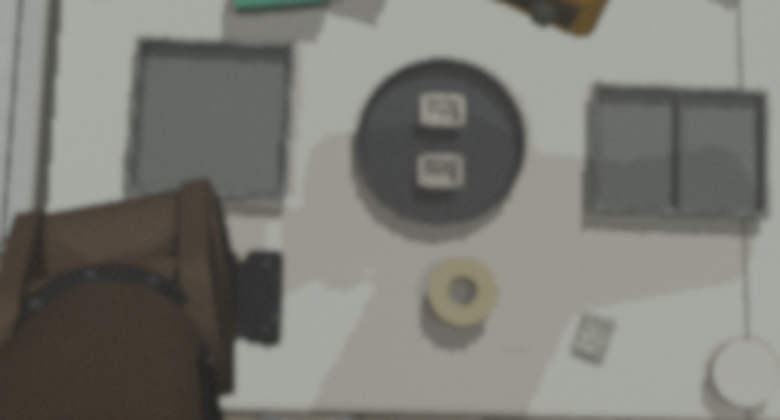

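View pics/w12c.png

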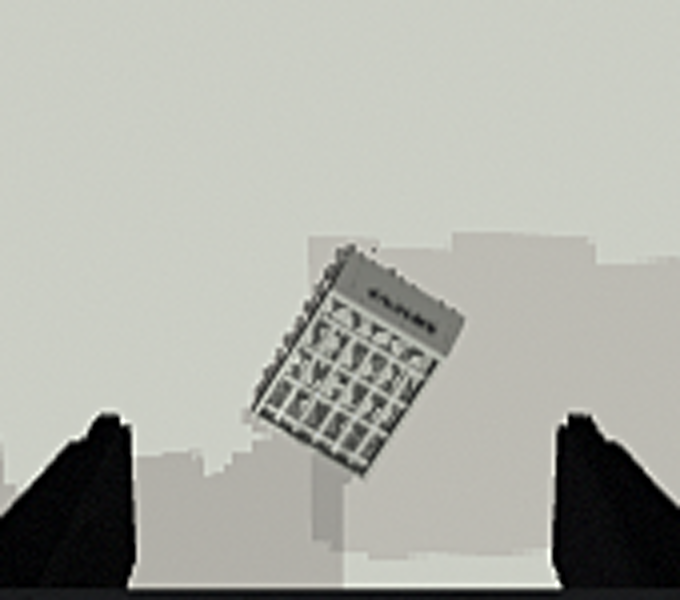

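Run:
```python
from h import *
quad('w12',[(350,245),(463,320),(365,477),(255,410)],235,120,4,.005)
```

```text
centre [0.401  0.1527]
 edge 28.4 mm  dir 56.1 deg
 edge 40.3 mm  dir 150.0 deg
 edge 27.8 mm  dir 57.2 deg
 edge 40.8 mm  dir 150.7 deg
```

Request:
carry_out --targets '[{"x":5.7,"y":10,"z":3.4,"ax":0,"ay":6.1,"az":0,"fingers":60},{"x":0,"y":20,"z":0,"ax":0,"ay":6.1,"az":0,"fingers":60},{"x":0,"y":20,"z":0,"ax":0,"ay":6.1,"az":0,"fingers":60},{"x":0,"y":15,"z":0,"ax":0,"ay":6.1,"az":0,"fingers":55},{"x":0,"y":8,"z":0,"ax":0,"ay":6.1,"az":0,"fingers":55},{"x":0,"y":0,"z":0,"ax":0,"ay":0,"az":0,"fingers":55},{"x":0,"y":0,"z":0,"ax":0,"ay":0,"az":0,"fingers":55}]' --force 12

```text
time_s: 11.68
tool_pos: [0.401, 0.152, 0.0178]
tool_rot: [-1.531, 0.417, -0.416]
wrist_force: [0.1, -0.6, 1.0]
finger_gap: 0.0548
```

Run:
```python
from h import *
s=snap('wrist','w13');st()
a=s['pixels'][:,:,::-1]
cv2.imwrite('pics/w13c.png',cv2.resize(a[160:270,215:425],None,fx=3,fy=3,interpolation=cv2.INTER_CUBIC))
```

```text
t 11.73 p [0.4011 0.1522 0.0183] yaw 59.58 gap 0.0549 F [-0.5 -0.4 -0.7] q [ 0.21  0.57  2.21  0.    0.36 -0.83]
```

View pics/w13c.png

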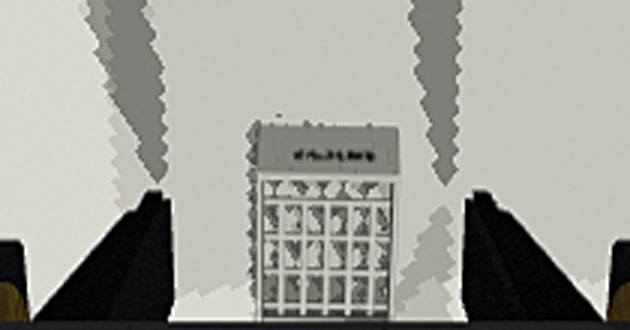

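Request:
carry_out --targets '[{"x":0,"y":8,"z":1.5,"ax":0,"ay":0,"az":0,"fingers":55},{"x":0,"y":5,"z":0,"ax":0,"ay":0,"az":0,"fingers":50},{"x":0,"y":3,"z":0,"ax":0,"ay":0,"az":0,"fingers":50},{"x":0,"y":0,"z":0,"ax":0,"ay":0,"az":0,"fingers":50},{"x":0,"y":0,"z":0,"ax":0,"ay":0,"az":0,"fingers":50}]' --force 12

```text
time_s: 12.15
tool_pos: [0.4012, 0.1542, 0.002]
tool_rot: [-1.53, 0.418, -0.417]
wrist_force: [0.6, 0.2, 0.2]
finger_gap: 0.0504
```

Request:
carry_out --targets '[{"x":0,"y":0.5,"z":0,"ax":0,"ay":0,"az":0,"fingers":35},{"x":0,"y":0,"z":0,"ax":0,"ay":0,"az":0,"fingers":20},{"x":0,"y":0,"z":0,"ax":0,"ay":0,"az":0,"fingers":20},{"x":0,"y":0,"z":0,"ax":0,"ay":0,"az":0,"fingers":20},{"x":0,"y":0,"z":0,"ax":0,"ay":0,"az":0,"fingers":20},{"x":0,"y":0,"z":0,"ax":0,"ay":0,"az":0,"fingers":20}]' --force 12

```text
time_s: 12.65
tool_pos: [0.4013, 0.1542, 0.0017]
tool_rot: [-1.53, 0.418, -0.418]
wrist_force: [-0.1, 0.4, 2.8]
finger_gap: 0.0288
```

Run:
```python
from h import *
s=snap('wrist','w14');st()
a=s['pixels'][:,:,::-1]
cv2.imwrite('pics/w14c.png',cv2.resize(a[160:270,215:425],None,fx=3,fy=3,interpolation=cv2.INTER_CUBIC))
```

```text
t 12.7 p [0.4013 0.1542 0.0017] yaw 59.45 gap 0.0287 F [-0.2  0.   1.9] q [ 0.21  0.61  2.21  0.    0.32 -0.83]
```

View pics/w14c.png

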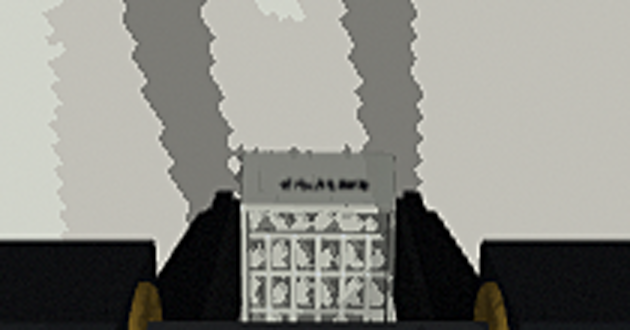

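Run:
```python
from h import *
plan([(.4013,.1542,.10,59.5),(.5535,-.236,.08,0)],20)
```

```text
14
[{"x": 0.0, "y": -32.8, "z": 0.0, "ax": -0.0, "ay": -0.0, "az": 0.0, "fingers": 20}, {"x": 0.0, "y": -32.7, "z": 0.0, "ax": -0.0, "ay": -0.0, "az": 0.0, "fingers": 20}, {"x": 0.0, "y": -32.8, "z": 0.0, "ax": -0.0, "ay": -0.0, "az": 0.0, "fingers": 20}, {"x": 29.9, "y": 1.8, "z": -23.5, "ax": -0.0, "ay": 5.4, "az": -0.0, "fingers": 20}, {"x": 32.1, "y": 1.8, "z": -20.6, "ax": -0.0, "ay": 5.4, "az": -0.0, "fingers": 20}, {"x": 33.8, "y": 1.8, "z": -17.5, "ax": -0.0, "ay": 5.4, "az": -0.0, "fingers": 20}, {"x": 35.3, "y": 1.9, "z": -14.2, "ax": -0.0, "ay": 5.4, "az": -0.0, "fingers": 20}, {"x": 36.5, "y": 1.8, "z": -10.9, "ax": -0.0, "ay": 5.4, "az": -0.0, "fingers": 20}]
[{"x": 37.4, "y": 1.8, "z": -7.3, "ax": -0.0, "ay": 5.4, "az": -0.0, "fingers": 20}, {"x": 37.9, "y": 1.8, "z": -3.9, "ax": -0.0, "ay": 5.4, "az": -0.0, "fingers": 20}, {"x": 38.0, "y": 1.8, "z": -0.2, "ax": -0.0, "ay": 5.4, "az": -0.0, "fingers": 20}, {"x": 38.0, "y": 1.8, "z": 3.4, "ax": -0.0, "ay": 5.4, "az": -0.0, "fingers": 20}, {"x": 37.4, "y": 1.9, "z": 6.9, "ax": -0.0, "ay": 5.4, "az": -0.0, "fingers": 20}, {"x": 36.6, "y": 1.8, "z": 10.4, "ax": -0.0, "ay": 5.5, "az": -0.0, "fingers": 20}]
```

Request:
carry_out --targets '[{"x":0,"y":-15,"z":0,"ax":0,"ay":0,"az":0,"fingers":20},{"x":0,"y":-27,"z":0,"ax":0,"ay":0,"az":0,"fingers":20},{"x":0,"y":-28,"z":0,"ax":0,"ay":0,"az":0,"fingers":20},{"x":0,"y":-28,"z":0,"ax":0,"ay":0,"az":0,"fingers":20},{"x":0,"y":0,"z":0,"ax":0,"ay":0,"az":0,"fingers":20},{"x":0,"y":0,"z":0,"ax":0,"ay":0,"az":0,"fingers":20}]' --force 18

```text
time_s: 13.2
tool_pos: [0.4018, 0.1543, 0.1006]
tool_rot: [-1.529, 0.415, -0.42]
wrist_force: [-0.6, 0.6, 0.0]
finger_gap: 0.029
```

Run:
```python
from h import *
s=snap('wrist','w15');st()
a=s['pixels'][:,:,::-1]
cv2.imwrite('pics/w15c.png',cv2.resize(a[160:270,215:425],None,fx=3,fy=3,interpolation=cv2.INTER_CUBIC))
```

```text
t 13.25 p [0.4012 0.1542 0.0997] yaw 59.45 gap 0.029 F [ 0.6 -0.3  0.4] q [ 0.21  0.4   2.14  0.    0.59 -0.82]
```

View pics/w15c.png

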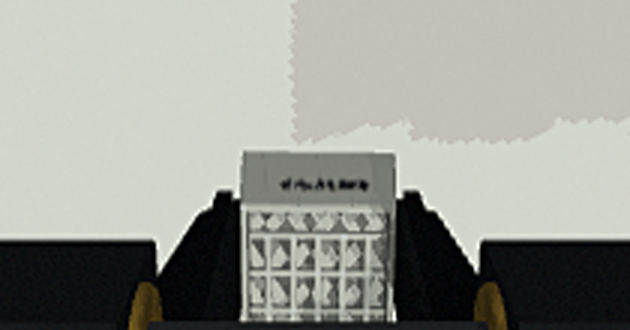

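Held level. Carry.

Request:
carry_out --targets '[{"x":30,"y":1.8,"z":-23.5,"ax":0,"ay":5.4,"az":0,"fingers":20},{"x":32,"y":1.8,"z":-20.6,"ax":0,"ay":5.4,"az":0,"fingers":20},{"x":34,"y":1.8,"z":-17.5,"ax":0,"ay":5.4,"az":0,"fingers":20},{"x":35,"y":1.8,"z":-14.2,"ax":0,"ay":5.4,"az":0,"fingers":20},{"x":36.5,"y":1.8,"z":-11,"ax":0,"ay":5.4,"az":0,"fingers":20},{"x":37.4,"y":1.8,"z":-7.3,"ax":0,"ay":5.4,"az":0,"fingers":20},{"x":38,"y":1.8,"z":-4,"ax":0,"ay":5.4,"az":0,"fingers":20},{"x":38,"y":1.8,"z":0,"ax":0,"ay":5.4,"az":0,"fingers":20}]'

```text
time_s: 13.92
tool_pos: [0.5116, -0.1315, 0.0834]
tool_rot: [-1.329, 1.004, -0.999]
wrist_force: [0.9, 1.3, -0.1]
finger_gap: 0.0293
```

Request:
carry_out --targets '[{"x":38,"y":1.8,"z":3.4,"ax":0,"ay":5.4,"az":0,"fingers":20},{"x":37.5,"y":1.8,"z":7,"ax":0,"ay":5.4,"az":0,"fingers":20},{"x":36.5,"y":1.8,"z":10.4,"ax":0,"ay":5.5,"az":0,"fingers":20},{"x":0,"y":0,"z":0,"ax":0,"ay":0,"az":0,"fingers":20},{"x":0,"y":0,"z":0,"ax":0,"ay":0,"az":0,"fingers":20},{"x":0,"y":0,"z":0,"ax":0,"ay":0,"az":0,"fingers":20}]'

```text
time_s: 14.42
tool_pos: [0.5525, -0.2354, 0.0781]
tool_rot: [-1.21, 1.212, -1.207]
wrist_force: [-0.0, 0.4, -1.0]
finger_gap: 0.0288
```

Run:
```python
from h import *
s=snap('wrist','w16');st()
```

```text
t 14.47 p [ 0.5527 -0.2349  0.0786] yaw 0.03 gap 0.0292 F [0.9 0.4 0.6] q [-0.51  0.62  1.75  0.    0.78 -0.51]
```

View pics/w16.png

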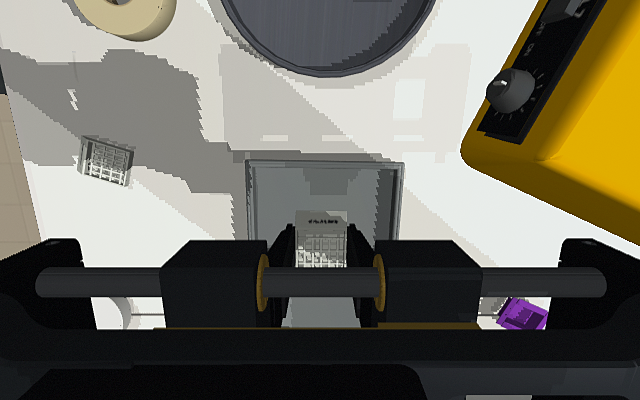

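Run:
```python
from h import *
s=load('w16')
for z in(0,.08,.12): print(ray(s,462,155,z),ray(s,640,243,z))
s=load('top')
for z in(0.02,.1): print(ray(s,388,150,z),ray(s,410,86,z))
s=load('w16')
for u,v in((247,160),(402,162)): print(ray(s,u,v,.014))
```

```text
[ 6.61459986e-01 -1.94746597e-01  2.77555756e-17] [ 0.81724657 -0.26754753  0.        ]
[ 0.62643438 -0.1856139   0.08      ] [ 0.73222166 -0.23504956  0.08      ]
[ 0.60892158 -0.18104755  0.12      ] [ 0.6897092  -0.21880057  0.12      ]
[ 0.65914853 -0.20112355  0.02      ] [ 0.84550989 -0.26294894  0.02      ]
[ 0.63537804 -0.18867442  0.1       ] [ 0.80993965 -0.24658524  0.1       ]
[ 0.49748332 -0.1969779   0.014     ]
[ 0.61172765 -0.19833674  0.014     ]
```

Request:
carry_out --targets '[{"x":1,"y":0,"z":-8,"ax":0,"ay":6.7,"az":0,"fingers":20},{"x":0,"y":0,"z":0,"ax":0,"ay":6.7,"az":0,"fingers":20},{"x":0,"y":10,"z":0,"ax":0,"ay":6.7,"az":0,"fingers":20},{"x":0,"y":25,"z":0,"ax":0,"ay":0,"az":0,"fingers":20},{"x":0,"y":20,"z":0,"ax":0,"ay":0,"az":0,"fingers":20},{"x":0,"y":12,"z":0,"ax":0,"ay":0,"az":0,"fingers":20},{"x":0,"y":0,"z":0,"ax":0,"ay":0,"az":0,"fingers":20},{"x":0,"y":0,"z":0,"ax":0,"ay":0,"az":0,"fingers":20}]'

```text
time_s: 15.13
tool_pos: [0.5455, -0.2362, 0.0127]
tool_rot: [-1.023, 1.464, -1.462]
wrist_force: [-0.5, -0.6, 0.2]
finger_gap: 0.0289
```

Request:
carry_out --targets '[{"x":0,"y":5,"z":0,"ax":0,"ay":0,"az":0,"fingers":20},{"x":0,"y":2,"z":0,"ax":0,"ay":0,"az":0,"fingers":20},{"x":0,"y":0.8,"z":0,"ax":0,"ay":0,"az":0,"fingers":20},{"x":0,"y":0,"z":0,"ax":0,"ay":0,"az":0,"fingers":20},{"x":0,"y":0,"z":0,"ax":0,"ay":0,"az":0,"fingers":20}]'

```text
time_s: 15.55
tool_pos: [0.5457, -0.2371, 0.0053]
tool_rot: [-1.022, 1.463, -1.464]
wrist_force: [0.2, -0.1, -0.2]
finger_gap: 0.0287
```

Request:
carry_out --targets '[{"x":0,"y":0.6,"z":0,"ax":0,"ay":0,"az":0,"fingers":20},{"x":0,"y":0,"z":0,"ax":0,"ay":0,"az":0,"fingers":42},{"x":0,"y":0,"z":0,"ax":0,"ay":0,"az":0,"fingers":42},{"x":0,"y":0,"z":0,"ax":0,"ay":0,"az":0,"fingers":42},{"x":0,"y":-12,"z":0,"ax":0,"ay":0,"az":0,"fingers":42},{"x":0,"y":-30,"z":0,"ax":0,"ay":0,"az":0,"fingers":42},{"x":0,"y":-40,"z":0,"ax":0,"ay":0,"az":0,"fingers":42},{"x":0,"y":0,"z":0,"ax":0,"ay":0,"az":0,"fingers":42}]'

```text
time_s: 16.22
tool_pos: [0.548, -0.2382, 0.0933]
tool_rot: [-1.018, 1.455, -1.469]
wrist_force: [0.5, -0.7, 0.9]
finger_gap: 0.042
```

Run:
```python
from h import *
s=snap('wrist','w17');s=snap('wrist','w17');st()
plan([(.38,-.202,.09,-20)],60)
```

```text
t 16.32 p [ 0.5462 -0.2373  0.0886] yaw -20.15 gap 0.042 F [-1.3 -0.7 -0.9] q [-0.52  0.6   1.76  0.    0.78 -0.17]
5
[{"x": 4.8, "y": -0.4, "z": -33.6, "ax": -0.0, "ay": -0.0, "az": 0.0, "fingers": 60}, {"x": 4.8, "y": -0.4, "z": -33.7, "ax": -0.1, "ay": -0.1, "az": 0.0, "fingers": 60}, {"x": 4.8, "y": -0.4, "z": -33.6, "ax": -0.0, "ay": 0.0, "az": 0.0, "fingers": 60}, {"x": 4.7, "y": -0.3, "z": -33.7, "ax": -0.1, "ay": -0.0, "az": 0.0, "fingers": 60}, {"x": 4.8, "y": -0.3, "z": -33.6, "ax": -0.0, "ay": -0.0, "az": 0.0, "fingers": 60}]
```

View pics/w17.png

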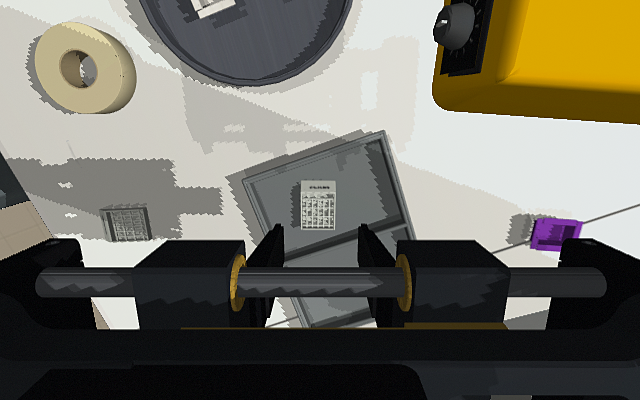

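Request:
carry_out --targets '[{"x":4.8,"y":0,"z":-33.6,"ax":0,"ay":0,"az":0,"fingers":60},{"x":4.8,"y":0,"z":-33.6,"ax":0,"ay":0,"az":0,"fingers":60},{"x":4.8,"y":0,"z":-33.6,"ax":0,"ay":0,"az":0,"fingers":60},{"x":4.8,"y":0,"z":-33.6,"ax":0,"ay":0,"az":0,"fingers":60},{"x":4.8,"y":0,"z":-33.6,"ax":0,"ay":0,"az":0,"fingers":60},{"x":0,"y":0,"z":0,"ax":0,"ay":0,"az":0,"fingers":60},{"x":0,"y":0,"z":0,"ax":0,"ay":0,"az":0,"fingers":60},{"x":0,"y":0,"z":0,"ax":0,"ay":0,"az":0,"fingers":60}]'

```text
time_s: 16.98
tool_pos: [0.3801, -0.2021, 0.0863]
tool_rot: [-1.021, 1.463, -1.464]
wrist_force: [0.5, 0.0, -0.2]
finger_gap: 0.0597
```

Run:
```python
from h import *
s=snap('wrist','w18');st()
a=s['pixels'][:,:,::-1]
cv2.imwrite('pics/w18c.png',cv2.resize(a[120:270,235:405],None,fx=4,fy=4,interpolation=cv2.INTER_CUBIC))
```

```text
t 17.03 p [ 0.3804 -0.2021  0.0862] yaw -20.14 gap 0.0598 F [-0.1  0.9  1. ] q [-0.64  0.43  2.15  0.    0.56 -0.29]
```

View pics/w18c.png

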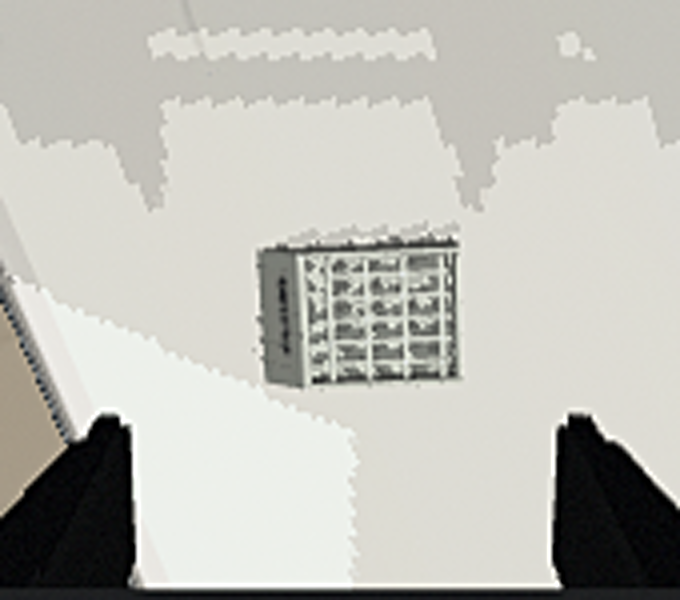

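Run:
```python
from h import *
quad('w18',[(259,248),(459,240),(462,380),(266,386)],235,120,4,.005)
plan([(.383,-.203,.05,70)],55)
```

```text
centre [ 0.3846 -0.1988]
 edge 40.2 mm  dir 162.2 deg
 edge 29.4 mm  dir 72.4 deg
 edge 40.5 mm  dir 161.7 deg
 edge 29.0 mm  dir 71.8 deg
13
[{"x": -0.0, "y": 2.8, "z": 0.2, "ax": -0.0, "ay": -6.9, "az": 0.0, "fingers": 55}, {"x": 0.0, "y": 2.8, "z": 0.2, "ax": -0.0, "ay": -7.0, "az": 0.0, "fingers": 55}, {"x": 0.1, "y": 2.8, "z": 0.2, "ax": -0.0, "ay": -6.9, "az": 0.0, "fingers": 55}, {"x": 0.0, "y": 2.7, "z": 0.2, "ax": -0.0, "ay": -6.9, "az": 0.0, "fingers": 55}, {"x": 0.1, "y": 2.8, "z": 0.2, "ax": -0.0, "ay": -7.0, "az": 0.0, "fingers": 55}, {"x": 0.2, "y": 2.8, "z": 0.2, "ax": -0.0, "ay": -6.9, "az": 0.0, "fingers": 55}, {"x": 0.1, "y": 2.8, "z": 0.1, "ax": -0.0, "ay": -6.9, "az": 0.0, "fingers": 55}, {"x": 0.1, "y": 2.8, "z": 0.2, "ax": -0.0, "ay": -7.0, "az": 0.0, "fingers": 55}]
[{"x": 0.2, "y": 2.8, "z": 0.1, "ax": -0.0, "ay": -6.9, "az": 0.0, "fingers": 55}, {"x": 0.2, "y": 2.7, "z": 0.1, "ax": -0.0, "ay": -6.9, "az": 0.0, "fingers": 55}, {"x": 0.2, "y": 2.8, "z": 0.0, "ax": -0.0, "ay": -7.0, "az": 0.0, "fingers": 55}, {"x": 0.2, "y": 2.8, "z": 0.1, "ax": -0.0, "ay": -6.9, "az": 0.0, "fingers": 55}, {"x": 0.2, "y": 2.8, "z": 0.0, "ax": -0.0, "ay": -6.9, "az": 0.0, "fingers": 55}]
```

Request:
carry_out --targets '[{"x":-4.5,"y":5,"z":2.8,"ax":0,"ay":-7.1,"az":0,"fingers":55},{"x":0,"y":5,"z":0,"ax":0,"ay":-7.1,"az":0,"fingers":55},{"x":0,"y":5,"z":0,"ax":0,"ay":-7.1,"az":0,"fingers":55},{"x":0,"y":5,"z":0,"ax":0,"ay":-7.1,"az":0,"fingers":55},{"x":0,"y":5,"z":0,"ax":0,"ay":-7.1,"az":0,"fingers":55},{"x":0,"y":5,"z":0,"ax":0,"ay":-7.1,"az":0,"fingers":55},{"x":0,"y":5,"z":0,"ax":0,"ay":-7.1,"az":0,"fingers":55},{"x":0,"y":5,"z":0,"ax":0,"ay":-7.1,"az":0,"fingers":55}]' --force 12

```text
time_s: 17.7
tool_pos: [0.3847, -0.1986, 0.0457]
tool_rot: [-1.448, 0.721, -0.721]
wrist_force: [0.8, 0.0, -0.1]
finger_gap: 0.0551
```

Request:
carry_out --targets '[{"x":0,"y":5,"z":0,"ax":0,"ay":-7.1,"az":0,"fingers":55},{"x":0,"y":5,"z":0,"ax":0,"ay":-7.1,"az":0,"fingers":55},{"x":0,"y":5,"z":0,"ax":0,"ay":-7.1,"az":0,"fingers":55},{"x":0,"y":5,"z":0,"ax":0,"ay":-7.1,"az":0,"fingers":55},{"x":0,"y":5,"z":0,"ax":0,"ay":-7,"az":0,"fingers":55},{"x":0,"y":0,"z":0,"ax":0,"ay":0,"az":0,"fingers":55},{"x":0,"y":0,"z":0,"ax":0,"ay":0,"az":0,"fingers":55},{"x":0,"y":0,"z":0,"ax":0,"ay":0,"az":0,"fingers":55}]'

```text
time_s: 18.37
tool_pos: [0.3842, -0.1985, 0.0213]
tool_rot: [-1.556, 0.249, -0.249]
wrist_force: [-0.3, 0.0, 0.1]
finger_gap: 0.0552
```

Run:
```python
from h import *
s=snap('wrist','w19');st()
a=s['pixels'][:,:,::-1]
cv2.imwrite('pics/w19c.png',cv2.resize(a[160:270,215:425],None,fx=3,fy=3,interpolation=cv2.INTER_CUBIC))
```

```text
t 18.42 p [ 0.3842 -0.1985  0.0214] yaw 71.87 gap 0.0549 F [-0.2  0.   0.6] q [-0.63  0.57  2.2   0.    0.38 -1.88]
```

View pics/w19c.png

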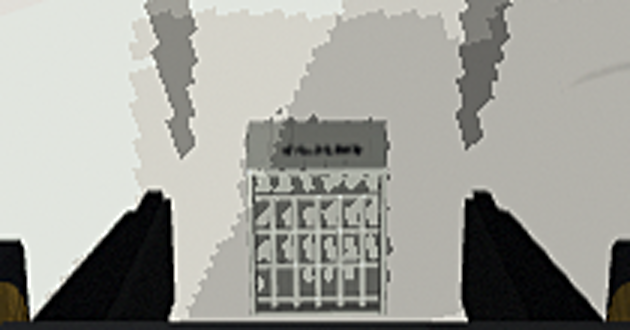

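Centred and aligned. Descend and grip.

Request:
carry_out --targets '[{"x":0,"y":10,"z":0,"ax":0,"ay":0,"az":0,"fingers":50},{"x":0,"y":6,"z":0,"ax":0,"ay":0,"az":0,"fingers":50},{"x":0,"y":3.3,"z":0,"ax":0,"ay":0,"az":0,"fingers":50},{"x":0,"y":0,"z":0,"ax":0,"ay":0,"az":0,"fingers":40},{"x":0,"y":0,"z":0,"ax":0,"ay":0,"az":0,"fingers":20},{"x":0,"y":0,"z":0,"ax":0,"ay":0,"az":0,"fingers":20},{"x":0,"y":0,"z":0,"ax":0,"ay":0,"az":0,"fingers":20},{"x":0,"y":0,"z":0,"ax":0,"ay":0,"az":0,"fingers":20}]' --force 12

```text
time_s: 19.08
tool_pos: [0.3839, -0.1985, 0.0023]
tool_rot: [-1.557, 0.246, -0.246]
wrist_force: [-0.1, -0.0, 0.8]
finger_gap: 0.029
```

Request:
carry_out --targets '[{"x":0,"y":0,"z":0,"ax":0,"ay":0,"az":0,"fingers":20},{"x":0,"y":0,"z":0,"ax":0,"ay":0,"az":0,"fingers":20}]' --force 18

```text
time_s: 19.25
tool_pos: [0.3839, -0.1985, 0.0023]
tool_rot: [-1.557, 0.246, -0.246]
wrist_force: [-1.7, 0.2, 4.2]
finger_gap: 0.0292
```

Run:
```python
from h import *
s=snap('wrist','w20');st()
a=s['pixels'][:,:,::-1]
cv2.imwrite('pics/w20c.png',cv2.resize(a[160:270,215:425],None,fx=3,fy=3,interpolation=cv2.INTER_CUBIC))
plan([(.3842,-.1985,.08,72),(.5485,-.310,.08,0)],20)
```

```text
t 19.3 p [ 0.3839 -0.1985  0.0023] yaw 72.05 gap 0.0289 F [-0.6  0.8  4.8] q [-0.63  0.61  2.21  0.    0.32 -1.89]
13
[{"x": 0.2, "y": -38.9, "z": 0.0, "ax": 0.0, "ay": 0.0, "az": 0.0, "fingers": 20}, {"x": 0.1, "y": -38.8, "z": 0.1, "ax": 0.0, "ay": 0.1, "az": 0.0, "fingers": 20}, {"x": 17.3, "y": 0.0, "z": -5.0, "ax": -0.0, "ay": 6.5, "az": 0.0, "fingers": 20}, {"x": 17.8, "y": 0.0, "z": -3.0, "ax": -0.0, "ay": 6.6, "az": 0.0, "fingers": 20}, {"x": 18.1, "y": 0.0, "z": -1.0, "ax": -0.0, "ay": 6.5, "az": 0.0, "fingers": 20}, {"x": 18.0, "y": 0.0, "z": 1.1, "ax": -0.0, "ay": 6.6, "az": 0.0, "fingers": 20}, {"x": 17.8, "y": 0.0, "z": 3.2, "ax": -0.0, "ay": 6.5, "az": 0.0, "fingers": 20}, {"x": 17.3, "y": 0.0, "z": 5.1, "ax": -0.0, "ay": 6.5, "az": 0.0, "fingers": 20}]
[{"x": 16.6, "y": 0.0, "z": 7.1, "ax": -0.0, "ay": 6.6, "az": 0.0, "fingers": 20}, {"x": 15.7, "y": 0.1, "z": 8.9, "ax": -0.0, "ay": 6.5, "az": 0.0, "fingers": 20}, {"x": 14.5, "y": -0.0, "z": 10.7, "ax": -0.0, "ay": 6.6, "az": 0.0, "fingers": 20}, {"x": 13.3, "y": -0.0, "z": 12.3, "ax": -0.0, "ay": 6.5, "az": 0.0, "fingers": 20}, {"x": 11.8, "y": -0.0, "z": 13.7, "ax": -0.0, "ay": 6.6, "az": 0.0, "fingers": 20}]
```

View pics/w20c.png

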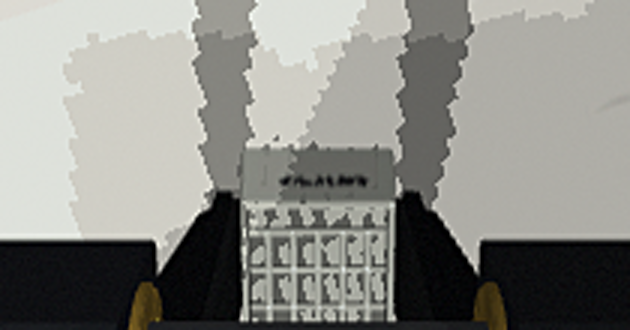

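Request:
carry_out --targets '[{"x":0,"y":-15,"z":0,"ax":0,"ay":0,"az":0,"fingers":20},{"x":0,"y":-32,"z":0,"ax":0,"ay":0,"az":0,"fingers":20},{"x":0,"y":-31,"z":0,"ax":0,"ay":0,"az":0,"fingers":20},{"x":17.3,"y":0,"z":-5,"ax":0,"ay":6.5,"az":0,"fingers":20},{"x":17.8,"y":0,"z":-3,"ax":0,"ay":6.6,"az":0,"fingers":20},{"x":18,"y":0,"z":-1,"ax":0,"ay":6.5,"az":0,"fingers":20},{"x":18,"y":0,"z":1,"ax":0,"ay":6.6,"az":0,"fingers":20},{"x":17.8,"y":0,"z":3.2,"ax":0,"ay":6.5,"az":0,"fingers":20}]'

```text
time_s: 19.97
tool_pos: [0.459, -0.2494, 0.0802]
tool_rot: [-1.457, 0.695, -0.694]
wrist_force: [-0.4, -0.0, -0.0]
finger_gap: 0.029
```

Request:
carry_out --targets '[{"x":17.3,"y":0,"z":5,"ax":0,"ay":6.6,"az":0,"fingers":20},{"x":16.6,"y":0,"z":7.1,"ax":0,"ay":6.6,"az":0,"fingers":20},{"x":15.7,"y":0,"z":8.9,"ax":0,"ay":6.5,"az":0,"fingers":20},{"x":14.5,"y":0,"z":10.7,"ax":0,"ay":6.6,"az":0,"fingers":20},{"x":13.3,"y":0,"z":12.3,"ax":0,"ay":6.5,"az":0,"fingers":20},{"x":11.8,"y":0,"z":13.7,"ax":0,"ay":6.6,"az":0,"fingers":20},{"x":0,"y":0,"z":0,"ax":0,"ay":0,"az":0,"fingers":20},{"x":0,"y":0,"z":0,"ax":0,"ay":0,"az":0,"fingers":20}]'

```text
time_s: 20.63
tool_pos: [0.5479, -0.3099, 0.0795]
tool_rot: [-1.21, 1.209, -1.208]
wrist_force: [-0.1, 0.2, -0.3]
finger_gap: 0.0289
```

Run:
```python
from h import *
s=snap('wrist','w21');s=snap('wrist','w21');st()
```

```text
t 20.73 p [ 0.5473 -0.3093  0.0798] yaw 0.08 gap 0.0287 F [-0.1 -0.7 -0.2] q [-0.62  0.65  1.67  0.    0.82 -0.62]
```

View pics/w21.png

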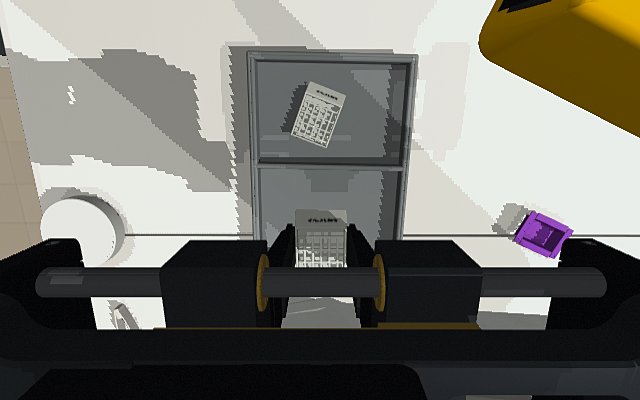

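Run:
```python
from h import *
s=load('w21'); print(ray(s,330,163,.014),ray(s,330,168,.014),ray(s,248,52,.014),ray(s,417,55,.014))
```

```text
[ 0.55360861 -0.27350756  0.014     ] [ 0.55364554 -0.27724928  0.014     ] [ 0.49677893 -0.19747198  0.014     ] [ 0.61246454 -0.19910744  0.014     ]
```

Request:
carry_out --targets '[{"x":2,"y":15,"z":3,"ax":0,"ay":0,"az":0,"fingers":20},{"x":0,"y":25,"z":0,"ax":0,"ay":0,"az":0,"fingers":20},{"x":0,"y":20,"z":0,"ax":0,"ay":0,"az":0,"fingers":20},{"x":0,"y":10,"z":0,"ax":0,"ay":0,"az":0,"fingers":20},{"x":0,"y":3,"z":0,"ax":0,"ay":0,"az":0,"fingers":20},{"x":0,"y":0,"z":0,"ax":0,"ay":0,"az":0,"fingers":20},{"x":0,"y":0,"z":0,"ax":0,"ay":0,"az":0,"fingers":20}]'

```text
time_s: 21.32
tool_pos: [0.5511, -0.3119, 0.0072]
tool_rot: [-1.209, 1.209, -1.21]
wrist_force: [0.3, -0.4, 0.5]
finger_gap: 0.029
```

Request:
carry_out --targets '[{"x":0,"y":1,"z":0,"ax":0,"ay":0,"az":0,"fingers":20},{"x":0,"y":0.8,"z":0,"ax":0,"ay":0,"az":0,"fingers":20},{"x":0,"y":0,"z":0,"ax":0,"ay":0,"az":0,"fingers":20}]'

```text
time_s: 21.57
tool_pos: [0.5512, -0.312, 0.0055]
tool_rot: [-1.209, 1.209, -1.21]
wrist_force: [0.1, -0.0, -0.5]
finger_gap: 0.0288
```

Request:
carry_out --targets '[{"x":0,"y":0,"z":0,"ax":0,"ay":0,"az":0,"fingers":42},{"x":0,"y":0,"z":0,"ax":0,"ay":0,"az":0,"fingers":42},{"x":0,"y":0,"z":0,"ax":0,"ay":0,"az":0,"fingers":42},{"x":0,"y":-12,"z":0,"ax":0,"ay":0,"az":0,"fingers":42},{"x":0,"y":-30,"z":0,"ax":0,"ay":0,"az":0,"fingers":42},{"x":0,"y":-40,"z":0,"ax":0,"ay":0,"az":0,"fingers":42},{"x":0,"y":-15,"z":0,"ax":0,"ay":0,"az":0,"fingers":42},{"x":0,"y":0,"z":0,"ax":0,"ay":0,"az":0,"fingers":42}]'

```text
time_s: 22.23
tool_pos: [0.5526, -0.3129, 0.1074]
tool_rot: [-1.207, 1.203, -1.216]
wrist_force: [-0.7, -0.1, -0.3]
finger_gap: 0.0422
```

Run:
```python
from h import *
s=snap('wrist','w22');s=snap('wrist','w22');st()
plan([(.356,-.331,.10,0)],90)
s=load('w21'); print(ray(s,80,230,.015))
```

```text
t 22.33 p [ 0.5511 -0.3119  0.1032] yaw -0.05 gap 0.0419 F [ 0.1  0.1 -0.6] q [-0.62  0.62  1.65  0.    0.87 -0.62]
5
[{"x": 3.8, "y": 0.6, "z": -39.0, "ax": -0.0, "ay": -0.0, "az": 0.0, "fingers": 90}, {"x": 3.9, "y": 0.6, "z": -39.0, "ax": -0.0, "ay": -0.0, "az": 0.0, "fingers": 90}, {"x": 3.8, "y": 0.6, "z": -39.0, "ax": -0.0, "ay": -0.0, "az": 0.0, "fingers": 90}, {"x": 3.9, "y": 0.6, "z": -39.1, "ax": -0.1, "ay": -0.0, "az": 0.0, "fingers": 90}, {"x": 3.8, "y": 0.6, "z": -39.0, "ax": 0.0, "ay": -0.0, "az": 0.0, "fingers": 90}]
[ 0.35882212 -0.32641399  0.015     ]
```

View pics/w22.png

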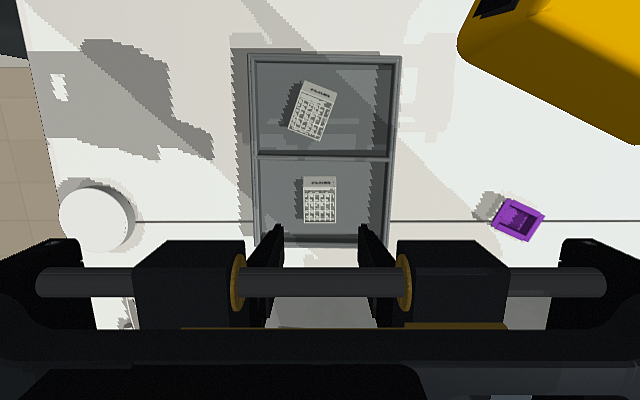

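Request:
carry_out --targets '[{"x":3.5,"y":1,"z":-38,"ax":0,"ay":-7,"az":0,"fingers":90},{"x":-1,"y":1,"z":-38,"ax":0,"ay":-7,"az":0,"fingers":90},{"x":-5.5,"y":1,"z":-38,"ax":0,"ay":-7,"az":0,"fingers":90},{"x":-10,"y":1,"z":-37,"ax":0,"ay":-7,"az":0,"fingers":90},{"x":-14.5,"y":1,"z":-35,"ax":0,"ay":-2,"az":0,"fingers":90},{"x":0,"y":0,"z":0,"ax":0,"ay":0,"az":0,"fingers":90},{"x":0,"y":0,"z":0,"ax":0,"ay":0,"az":0,"fingers":90},{"x":0,"y":0,"z":0,"ax":0,"ay":0,"az":0,"fingers":90}]'

```text
time_s: 23.0
tool_pos: [0.3613, -0.3304, 0.0968]
tool_rot: [-1.411, 0.818, -0.817]
wrist_force: [-0.4, 0.2, -0.1]
finger_gap: 0.0881
```

Run:
```python
from h import *
s=snap('wrist','w23');st()
```

```text
t 23.05 p [ 0.3618 -0.3303  0.0968] yaw 29.94 gap 0.0889 F [-0.6  0.6 -0.1] q [-0.88  0.47  2.01  0.    0.66 -1.4 ]
```

View pics/w23.png

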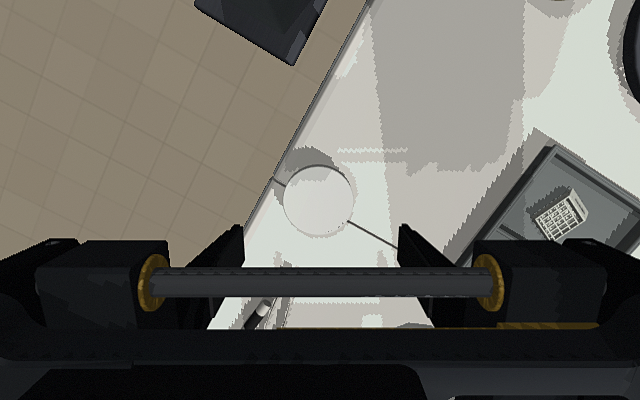

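Run:
```python
from h import *
s=load('w23');c=ray(s,318.5,201,.015);print(c,ray(s,283,201,.015)-ray(s,354,201,.015))
plan([(c[0],c[1],.006,30,25)],90)
```

```text
[ 0.35776632 -0.32914146  0.015     ] [-0.05031769 -0.02897264  0.        ]
4
[{"x": -0.7, "y": 22.7, "z": -0.7, "ax": -0.0, "ay": -0.0, "az": -0.0, "fingers": 90}, {"x": -0.8, "y": 22.7, "z": -0.7, "ax": -0.0, "ay": -0.0, "az": -0.0, "fingers": 90}, {"x": -0.7, "y": 22.7, "z": -0.7, "ax": -0.0, "ay": -0.0, "az": -0.0, "fingers": 90}, {"x": -0.8, "y": 22.7, "z": -0.8, "ax": -0.0, "ay": -0.1, "az": -0.0, "fingers": 90}]
```

Run:
```python
from h import *
s=load('w23');print(ray(s,262,302,.005),ray(s,280,270,.005),ray(s,245,325,.005))
```

```text
[ 0.36181585 -0.44135726  0.005     ] [ 0.36095742 -0.40445382  0.005     ] [ 0.3591395  -0.47109516  0.005     ]
```

Request:
carry_out --targets '[{"x":-3,"y":15,"z":-3,"ax":0,"ay":0,"az":0,"fingers":90},{"x":0,"y":25,"z":0,"ax":0,"ay":0,"az":0,"fingers":90},{"x":0,"y":25,"z":0,"ax":0,"ay":0,"az":0,"fingers":90},{"x":0,"y":0,"z":0,"ax":0,"ay":0,"az":0,"fingers":90},{"x":0,"y":0,"z":0,"ax":0,"ay":0,"az":0,"fingers":90}]' --force 12

```text
time_s: 23.47
tool_pos: [0.3575, -0.3285, 0.0315]
tool_rot: [-1.411, 0.817, -0.813]
wrist_force: [0.6, -0.1, 0.1]
finger_gap: 0.0901
```

Run:
```python
from h import *
s=snap('wrist','w24');st()
```

```text
t 23.52 p [ 0.3577 -0.329   0.0324] yaw 30.0 gap 0.0899 F [-0.8  0.7  0.8] q [-0.88  0.58  2.06  0.    0.5  -1.4 ]
```

View pics/w24.png

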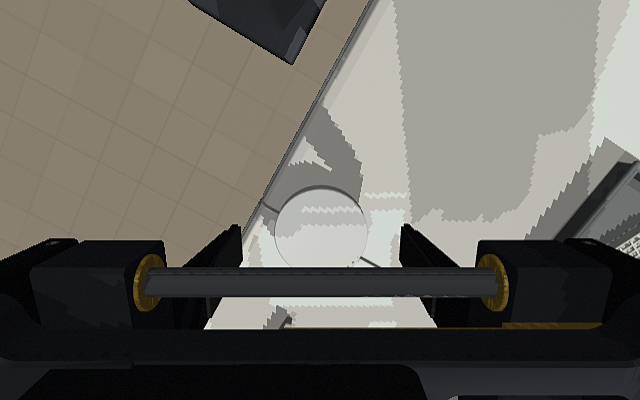

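Request:
carry_out --targets '[{"x":0,"y":15,"z":0,"ax":0,"ay":0,"az":0,"fingers":90},{"x":0,"y":10,"z":0,"ax":0,"ay":0,"az":0,"fingers":90},{"x":0,"y":3,"z":0,"ax":0,"ay":0,"az":0,"fingers":80},{"x":0,"y":0,"z":0,"ax":0,"ay":0,"az":0,"fingers":65},{"x":0,"y":0,"z":0,"ax":0,"ay":0,"az":0,"fingers":50},{"x":0,"y":0,"z":0,"ax":0,"ay":0,"az":0,"fingers":50},{"x":0,"y":0,"z":0,"ax":0,"ay":0,"az":0,"fingers":50},{"x":0,"y":0,"z":0,"ax":0,"ay":0,"az":0,"fingers":50}]' --force 12

```text
time_s: 24.18
tool_pos: [0.3572, -0.3294, 0.0047]
tool_rot: [-1.412, 0.816, -0.817]
wrist_force: [-0.0, 0.4, 4.2]
finger_gap: 0.057
```

Request:
carry_out --targets '[{"x":0,"y":0,"z":0,"ax":0,"ay":0,"az":0,"fingers":50},{"x":0,"y":0,"z":0,"ax":0,"ay":0,"az":0,"fingers":50},{"x":0,"y":-15,"z":0,"ax":0,"ay":0,"az":0,"fingers":50},{"x":0,"y":-25,"z":0,"ax":0,"ay":0,"az":0,"fingers":50},{"x":0,"y":-30,"z":0,"ax":0,"ay":0,"az":0,"fingers":50},{"x":0,"y":-30,"z":0,"ax":0,"ay":0,"az":0,"fingers":50},{"x":0,"y":0,"z":0,"ax":0,"ay":0,"az":0,"fingers":50},{"x":0,"y":0,"z":0,"ax":0,"ay":0,"az":0,"fingers":50}]' --force 18

```text
time_s: 24.85
tool_pos: [0.3574, -0.3296, 0.1055]
tool_rot: [-1.413, 0.814, -0.819]
wrist_force: [0.4, 0.3, -0.5]
finger_gap: 0.0572
```

Run:
```python
from h import *
s=snap('wrist','w25');st()
plan([(.45,-.0,.11,70),(.5695,.139,.10,90)],50)
```

```text
t 24.9 p [ 0.357  -0.3291  0.1043] yaw 29.95 gap 0.0572 F [0.2 0.1 0.2] q [-0.88  0.45  2.01  0.    0.67 -1.4 ]
14
[{"x": -26.5, "y": -0.6, "z": 27.2, "ax": 0.0, "ay": -4.4, "az": 0.0, "fingers": 50}, {"x": -24.4, "y": -0.7, "z": 29.2, "ax": 0.0, "ay": -4.5, "az": 0.0, "fingers": 50}, {"x": -22.0, "y": -0.6, "z": 31.0, "ax": 0.0, "ay": -4.4, "az": 0.0, "fingers": 50}, {"x": -19.6, "y": -0.7, "z": 32.6, "ax": 0.0, "ay": -4.5, "az": 0.0, "fingers": 50}, {"x": -16.9, "y": -0.6, "z": 34.0, "ax": 0.0, "ay": -4.4, "az": 0.0, "fingers": 50}, {"x": -14.3, "y": -0.7, "z": 35.2, "ax": 0.0, "ay": -4.5, "az": 0.0, "fingers": 50}, {"x": -11.5, "y": -0.6, "z": 36.2, "ax": 0.0, "ay": -4.4, "az": 0.0, "fingers": 50}, {"x": -8.6, "y": -0.7, "z": 37.0, "ax": 0.0, "ay": -4.5, "az": 0.0, "fingers": 50}]
[{"x": -5.7, "y": -0.6, "z": 37.6, "ax": 0.0, "ay": -4.4, "az": 0.0, "fingers": 50}, {"x": 12.9, "y": 2.0, "z": 34.3, "ax": 0.0, "ay": -4.0, "az": 0.0, "fingers": 50}, {"x": 15.3, "y": 2.0, "z": 33.3, "ax": 0.0, "ay": -4.0, "az": 0.0, "fingers": 50}, {"x": 17.5, "y": 2.0, "z": 32.2, "ax": 0.0, "ay": -4.0, "az": 0.0, "fingers": 50}, {"x": 19.8, "y": 2.0, "z": 30.9, "ax": 0.0, "ay": -4.0, "az": 0.0, "fingers": 50}, {"x": 21.9, "y": 2.0, "z": 29.4, "ax": 0.0, "ay": -4.0, "az": 0.0, "fingers": 50}]
```

View pics/w25.png

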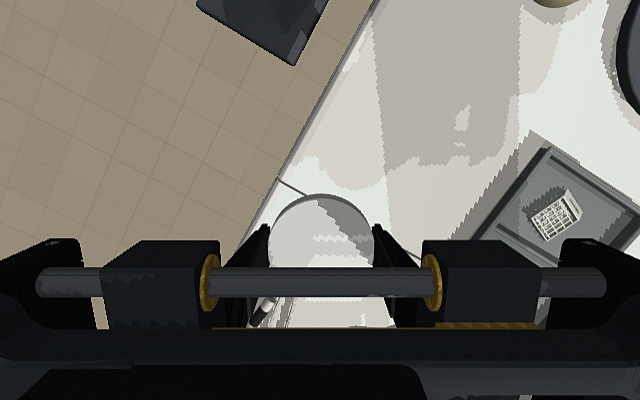

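Request:
carry_out --targets '[{"x":-26.5,"y":-0.7,"z":27.2,"ax":0,"ay":-4.4,"az":0,"fingers":50},{"x":-24.4,"y":-0.7,"z":29.2,"ax":0,"ay":-4.4,"az":0,"fingers":50},{"x":-22,"y":-0.7,"z":31,"ax":0,"ay":-4.5,"az":0,"fingers":50},{"x":-19.6,"y":-0.7,"z":32.6,"ax":0,"ay":-4.5,"az":0,"fingers":50},{"x":-17,"y":-0.7,"z":34,"ax":0,"ay":-4.4,"az":0,"fingers":50},{"x":-14.3,"y":-0.7,"z":35.2,"ax":0,"ay":-4.5,"az":0,"fingers":50},{"x":-11.5,"y":-0.7,"z":36.2,"ax":0,"ay":-4.4,"az":0,"fingers":50},{"x":-8.6,"y":-0.7,"z":37,"ax":0,"ay":-4.5,"az":0,"fingers":50}]'

```text
time_s: 25.57
tool_pos: [0.4392, -0.0346, 0.1086]
tool_rot: [-1.545, 0.334, -0.33]
wrist_force: [0.8, -1.2, -0.1]
finger_gap: 0.057
```

Request:
carry_out --targets '[{"x":-5.7,"y":0,"z":37.6,"ax":0,"ay":-4.4,"az":0,"fingers":50},{"x":13,"y":2,"z":34.3,"ax":0,"ay":-4,"az":0,"fingers":50},{"x":15.3,"y":2,"z":33.3,"ax":0,"ay":-4,"az":0,"fingers":50},{"x":17.5,"y":2,"z":32.2,"ax":0,"ay":-4,"az":0,"fingers":50},{"x":19.8,"y":2,"z":31,"ax":0,"ay":-4,"az":0,"fingers":50},{"x":22,"y":2,"z":29.4,"ax":0,"ay":-4,"az":0,"fingers":50},{"x":0,"y":0,"z":0,"ax":0,"ay":0,"az":0,"fingers":50},{"x":0,"y":0,"z":0,"ax":0,"ay":0,"az":0,"fingers":50}]'

```text
time_s: 26.23
tool_pos: [0.5694, 0.1402, 0.0976]
tool_rot: [-1.571, 0.001, 0.003]
wrist_force: [-0.3, -0.1, -0.6]
finger_gap: 0.0573
```

Run:
```python
from h import *
s=snap('wrist','w26');s=snap('wrist','w26');st()
```

```text
t 26.33 p [0.5686 0.1387 0.0984] yaw 89.92 gap 0.0572 F [-0.4 -0.3 -0.4] q [ 0.13  0.58  1.77 -0.    0.8  -1.44]
```

View pics/w26.png

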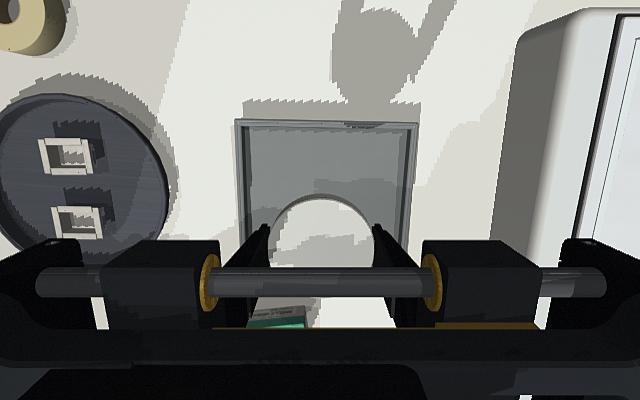

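Request:
carry_out --targets '[{"x":0,"y":20,"z":4,"ax":0,"ay":0,"az":0,"fingers":50},{"x":0,"y":28,"z":0,"ax":0,"ay":0,"az":0,"fingers":50},{"x":0,"y":22,"z":0,"ax":0,"ay":0,"az":0,"fingers":50},{"x":0,"y":12,"z":0,"ax":0,"ay":0,"az":0,"fingers":50},{"x":0,"y":5,"z":0,"ax":0,"ay":0,"az":0,"fingers":50},{"x":0,"y":1,"z":0,"ax":0,"ay":0,"az":0,"fingers":50},{"x":0,"y":0,"z":0,"ax":0,"ay":0,"az":0,"fingers":50},{"x":0,"y":0,"z":0,"ax":0,"ay":0,"az":0,"fingers":50}]'

```text
time_s: 27.0
tool_pos: [0.5703, 0.1429, 0.013]
tool_rot: [-1.571, -0.0, -0.002]
wrist_force: [-0.3, 0.1, -0.3]
finger_gap: 0.057
```

Request:
carry_out --targets '[{"x":0,"y":3,"z":0,"ax":0,"ay":0,"az":0,"fingers":50},{"x":0,"y":1.4,"z":0,"ax":0,"ay":0,"az":0,"fingers":50},{"x":0,"y":0.6,"z":0,"ax":0,"ay":0,"az":0,"fingers":50},{"x":0,"y":0,"z":0,"ax":0,"ay":0,"az":0,"fingers":50}]'

```text
time_s: 27.33
tool_pos: [0.57, 0.1431, 0.0077]
tool_rot: [-1.571, -0.0, -0.001]
wrist_force: [-1.8, 0.1, 7.3]
finger_gap: 0.0569
```

Contact; release, rise.

Request:
carry_out --targets '[{"x":0,"y":0,"z":0,"ax":0,"ay":0,"az":0,"fingers":75},{"x":0,"y":0,"z":0,"ax":0,"ay":0,"az":0,"fingers":75},{"x":0,"y":0,"z":0,"ax":0,"ay":0,"az":0,"fingers":75},{"x":0,"y":-12,"z":0,"ax":0,"ay":0,"az":0,"fingers":75},{"x":0,"y":-30,"z":0,"ax":0,"ay":0,"az":0,"fingers":75},{"x":0,"y":-40,"z":0,"ax":0,"ay":0,"az":0,"fingers":75},{"x":0,"y":-30,"z":0,"ax":0,"ay":0,"az":0,"fingers":75},{"x":-30,"y":-10,"z":0,"ax":0,"ay":0,"az":0,"fingers":75}]'

```text
time_s: 28.0
tool_pos: [0.5446, 0.1433, 0.134]
tool_rot: [-1.569, -0.007, -0.009]
wrist_force: [-0.4, 0.3, -0.0]
finger_gap: 0.0752
```

Request:
carry_out --targets '[{"x":-30,"y":0,"z":0,"ax":0,"ay":0,"az":0,"fingers":75},{"x":-30,"y":0,"z":0,"ax":0,"ay":0,"az":0,"fingers":75},{"x":-30,"y":0,"z":0,"ax":0,"ay":0,"az":0,"fingers":75},{"x":0,"y":0,"z":0,"ax":0,"ay":0,"az":0,"fingers":75},{"x":0,"y":0,"z":0,"ax":0,"ay":0,"az":0,"fingers":75},{"x":0,"y":0,"z":0,"ax":0,"ay":0,"az":0,"fingers":75}]'

```text
time_s: 28.5
tool_pos: [0.4507, 0.1433, 0.1297]
tool_rot: [-1.57, -0.001, -0.002]
wrist_force: [0.8, 0.9, 0.1]
finger_gap: 0.075
```

Run:
```python
from h import *
st();a=snap('top','tp3')['pixels'][:,:,::-1];b=snap('scene','sc3')['pixels'][:,:,::-1]
cv2.imwrite('pics/f1.png',cv2.resize(a[110:290,190:450],None,fx=3,fy=3,interpolation=cv2.INTER_CUBIC))
cv2.imwrite('pics/f2.png',cv2.resize(b[150:320,230:440],None,fx=3.5,fy=3.5,interpolation=cv2.INTER_CUBIC))
```

```text
t 28.5 p [0.4507 0.1433 0.1297] yaw 89.96 gap 0.075 F [0.8 0.9 0.1] q [ 0.17  0.4   2.02  0.    0.72 -1.4 ]
```

View pics/f1.png

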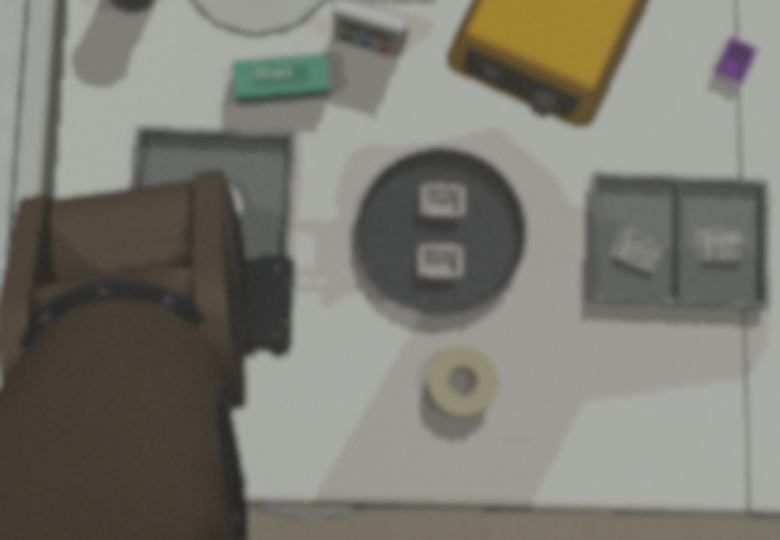

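View pics/f2.png

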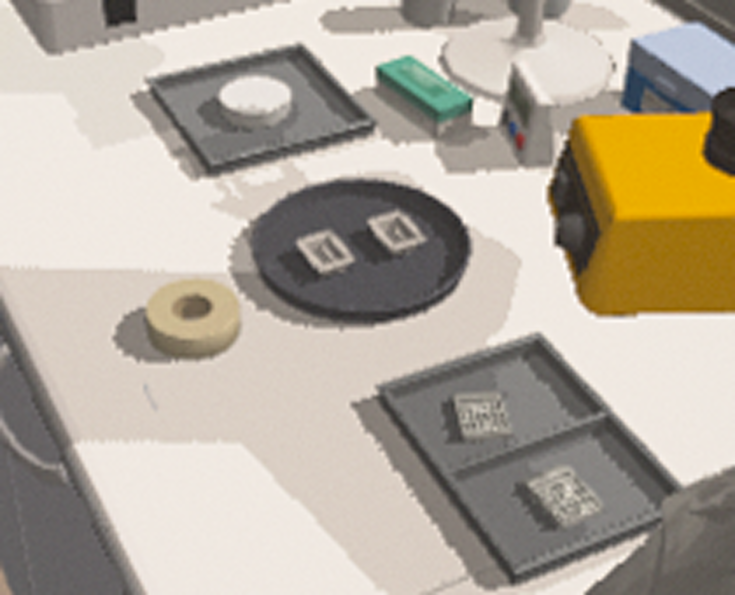

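Run:
```python
from h import *
st();print(env.sign_off())
```

```text
t 28.6 p [0.4508 0.1432 0.1291] yaw 89.94 gap 0.0748 F [ 0.8  0.7 -0.2] q [ 0.17  0.4   2.02  0.    0.72 -1.4 ]
the job is handed in; nothing more can be done
None
```

I sorted everything and handed the job in at 28.6 s. The dish is in the square tray, one cassette is in each bay, and the two moulds are side by side in the round pan.

- **Final checks:** The last top and scene pictures showed all five parts flat and right way up in their trays. The dish is mostly hidden by the arm in the top view, so its check rests on the scene view. The tape roll was at the same pixels as at the start. The slide box was never approached and looked in place, though I did not measure it. At sign-off the gripper was open, about 130 mm above the bench and touching nothing.
- **Differences from the task text:** I gripped the moulds across the 39 mm side of the flange instead of the 29 mm side. For the first mould this kept the gripper clear of the cold-plate guard, and I handled the second the same way. One cassette lies about 20° askew in its bay, because I turned the gripper away from the yellow instrument. It is still well inside the bay.
- **Readings that disagreed:** Flange and cassette edges read off the pictures differed by 1–3 mm from the stated sizes in some views. The square tray's centre came out at y = 0.139 m in one view and about 0.145 m in another, well inside the 45 mm tolerance.

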